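# Weigh a valve body on the bench spring scale and mark the reading

### The arm

A 6-joint arm with a two-finger parallel gripper is mounted at the origin on a cart in front of the work surface, level with it; the furniture and walls round the work are solid. World frame = base frame: x ahead of the robot, y to its left, z up, the work surface at z = 0. Lengths are in m, angles in rad, forces in N, time in s.
With the tool pointing down it reaches from about 0.35 to 0.975 m from the base axis. Payload 4.9 kg.
Tool frame: the origin (TCP) lies on the centre line of the jaws, within the pads' length; the fingertips stand 17 mm ahead of it and the grasp point (between the pads) lies 2 mm behind it (ctrl.tcp_to_tips is the x of the fingertips in the tool frame, in m); x points along the fingers, z is the direction in which the jaws open and shut, and the axes are right-handed (so a half turn about x gives the same grasp; the last joint's range is limited). The gripper opens to 85 mm and grips with 20 to 120 N. Pads are 22 mm wide; open, the fingers measure 114 mm over their backs; the gripper's body (76 mm by 85 mm) begins 54 mm behind the grasp point. The pads swing forward as they close: fully open they stand 13 mm farther back than shut.
Start: joints at [1.123, 0.053, 1.613, -0, 1.476, -0.119], TCP at [0.202, 0.592, 0.248] pointing down, gripper open.
Joint ranges: [-3.01, 3.01], [-1.01, 2.22], [0.06, 2.58], [-1.02, 4.17], [0.09, 2.62], [-3.14, 3.14]. Speed limits (rad/s): [2.57, 2.57, 3.14, 3.14, 3.14, 3.14].

### API

Orientations are given as a rotation vector (axis times angle).
In Python, from station import ctrl, cams, finder gives the robot as it stands.
- The arm moves only by the tool step_arm, never from a script. Its argument "moves" is a list of rows, each a list of 3 entries, a list of its own where there are three numbers: the shift along the tool's x, y, z in cm, then the turn, a rotation vector about the tool's x, y, z in degrees, then the opening, from 0 (shut) to 1 (fully open). A call has exactly 10 rows; each row is the pose to reach, as a shift and turn from the pose measured when the call began, along the tool's axes at that moment; what a row does not reach only later rows make up. A row lasts 1/12 s, in which the tool goes at most 41.7 mm and 7.16 degrees, less where a joint would pass 70% of its speed; a pose out of reach is approached as far as the arm can. A call with a gripper value outside its range is refused whole. The fingers move at their own pace and stop on an object; "grip_force" is the grip in N (left out, the last holds). Time passes only in rows, so rows that repeat a pose let the fingers close, or fill a call up. It gives the time, the measured TCP pose, the force and the opening at its end, in the units of the state.
- ctrl.get_obs(): the state, without advancing time (a new reading comes with each control period).
- cams.get_image(name): name is "scene" or "top" or "wrist"; returns a dict with "pixels" (400x640x3 uint8, blue, green, red), "fx", "fy", "cx", "cy" (pixels), "position" and "attitude" of the camera in the world. Camera axes: x right, y up, looking along -z (the intrinsics and any distortion apply to the point x, -y, -z); pixel columns grow to the right and rows downward; lengths in m; the calibration is good to about 2 mm. A picture is of the moment at which its call begins. There is no depth.
- ctrl.finish_job(): hands the job in, once; it reports no verdict.
Trained networks look in the newest picture that a camera, given by its name, has taken for a name from the list of things; names that differ only in an ending like _2 or _b are one class to them, and where a whole thing is asked for, a point or a joint stands for the part that bears it (a point fixed in the world has none). Each returns a list of dicts, best first, with "conf" (0 to 1); they miss things now and then, are a little off and sometimes report something else, mostly with a low value. They report only what shows in the picture. A call takes as long as a camera call. They do not tell look-alikes from the thing itself.
- finder.find_in(camera, name): "at" ([column, row] in pixels, amid what is visible of it).
- finder.regions_of(camera, name): "region" (400x640 bool, what is visible of it) and "at" ([column, row] in pixels, amid what is visible of it).
- finder.tip_of(camera, name): "at" ([column, row] in pixels: a listed point, or the origin of a listed thing).
The state is a dict: "t": time; "q": joint angles; "dq": joint speeds; "effort": joint torques, N m; "tool_pos": TCP position; "tool_rot": TCP orientation; "contact_force": force on the tool from outside, world axes, zero at the start; "wrist_torque": the same for the moment, N m; "opening": finger opening in m.
Only numpy, scipy, OpenCV 4.12 (cv2) and the standard library are available. Lean on these libraries where they do the work, as an engineer would, in place of code of your own. Each camera call takes 0.05 s, during which the arm holds its last target. There are 200 camera calls.

### The job

Weigh the brass valve body: hang it by its eye on the hook of the bench spring scale and ease it down until the spring carries its whole weight before you let go, so that the scale neither jumps nor bounces nor is overloaded. Once it hangs free and the pointer has come to rest, slide the index down its rail by its tab until its blade just meets the pointer, within 3 mm above it and without pressing it down, and leave the part hanging with the index there. Leave the coupler, union and stopper alone.

Things in the scene. Friction and masses are not known exactly. Their poses are not given: they have to be found in the camera images.
- scale: Fixed bench spring scale: grey base 235x160x10 mm, upright aluminium board (top at z 245 mm), in front of it a dark spring housing (33 mm across, top at z 217 mm), a white graduated strip and an 8 mm index rail. Origin on the worktop below the board's front face, in line with the hook arm; the hook points to -x, y is to the left, z up. The base reaches 172 mm to -x, 100 to -y, 60 to +y. Yaw within 0.25 rad.
- carriage: Moving part of the scale, hook arm and pointer, on a vertical spring. Origin on the scale's z axis at z 200 mm unloaded, resting on an upper stop; sinks 1 mm per 0.12 N of load (starting at 0.2 N), lightly damped, to a stop 80 mm lower. The arm, a 7 mm round bar, runs to the scale's -x; 118 mm out it dips 8.5 mm to a level saddle 12 mm long, then turns up into the tip. Nothing is above it.
- hook_seat (a point): Where the eye hangs: top of the bar in the middle of the hook's saddle, 145 mm to -x of the carriage's origin and 5 mm below it. Moves with the carriage. z is up.
- hook_tip (a point): Top of the hook's upturned tip, 19 mm further to -x than hook_seat and 13.5 mm higher. The eye goes on over the tip, moving to the scale's +x.
- pointer (a point): Top face of the end of the pointer, a thin dark bar 4 mm thick that runs from the housing to the scale's -y across the graduated strip. Level with the carriage's origin; moves with the carriage.
- index: Sliding index: black collar on the vertical rail, with a thin dark blade that reaches over the end of the pointer and a gripping tab in front. Stiff on its rail (about 0.9 N to slide it), stays where it is left, moves only up and down. Starts 6 to 20 mm above the unloaded pointer.
- index_edge (a point): Underside of the index's blade, straight above pointer; the difference of their heights is the gap, 0 when the blade touches the pointer. When it touches, the pointer yields with the scale's spring.
- index_tab (a point): Centre of the index's black gripping tab: 10 mm wide along the scale's y, 22 mm along x, 24 mm high, 80 mm in front of the board and 65 mm to -y of the hook arm; 14 mm above index_edge. Gripped from above across its 10 mm; the space below and beside it is free.
- valve_body: Loose brass three-way valve body standing upright, 109 mm high: foot flange 52 mm across, barrel 39 mm, two threaded side ports along its x axis (74 mm over both, 32 mm up), hexagon bonnet 42 mm across flats (50 to 70 mm up, flats facing +y and -y), steel lifting eye on top. Origin at the centre of the underside. Mass unknown, 0.27 to 0.8 kg. May hang either way round. Yaw within 0.7 rad.
- valve_grip (a point): Centre of the hexagon bonnet, 60 mm above the valve body's origin; grip across the flats along the valve body's y.
- valve_eye (a point): Centre of the lifting eye, 91 mm above the valve body's origin: ring of 6 mm bar, hole 24 mm, 36 mm outside, its hole running along the valve body's x axis.
- coupler_tall: Bystander: upright steel coupler 26 x 26 x 70 mm, leave alone. Origin at the centre of its underside.
- brass_union: Bystander: small brass hexagon union lying down, 22 x 44 x 19 mm, leave alone. Origin at the centre of its underside.
- stopper: Bystander: rubber stopper 30 x 30 x 29 mm, leave alone. Origin at the centre of its underside.
There are look-alikes about, which are no part of the job. Leave any turquoise look-alike of the valve_body alone.

How it is judged:
On the way:
1. the valve body hangs from the hook by its eye, let go, pointer at rest, while the index has not been moved yet (contact force between valve_body and carriage above 2 N and distance between valve_eye and hook_seat below 0.018 m and angle between valve_body's own z axis and vertical below 0.15 rad and linear speed of valve_body below 0.02 m/s and linear speed of carriage below 0.01 m/s and contact force between the fingers and valve_body below 0.05 N and contact force between the fingers and carriage below 0.05 N and distance of index from where it was at the start of the episode below 0.004 m), for 0.4 s.
At the end, for the whole second after the job is handed in: The valve body hangs upright (within 0.15 rad) and at rest by its eye on the hook, the pointer is at rest, and the index's blade stands at most 3 mm above the pointer, or touches it with less than 0.4 N (contact force between valve_body and carriage above 2 N and distance between valve_eye and hook_seat below 0.018 m and angle between valve_body's own z axis and vertical below 0.15 rad and linear speed of valve_body below 0.02 m/s and linear speed of carriage below 0.01 m/s and contact force between the fingers and valve_body below 0.05 N and contact force between the fingers and carriage below 0.05 N and z of index_edge in the frame of pointer between -0.001 and 0.003 m and contact force between index and carriage below 0.4 N).
It fails at once if the scale jumps or bounces when the valve body is let go: its carriage moves faster than 0.05 m/s with the fingers off the part (linear speed of carriage above 0.05 m/s and contact force between the fingers and valve_body below 0.05 N).
It fails at once if the hook is overloaded: more than 12 N between valve body and hook (contact force between valve_body and carriage above 12 N).
It fails at once if the index is pressed on the pointer with more than 2 N (contact force between index and carriage above 2 N).
It fails at once if the coupler, union or stopper is moved by more than 20 mm (distance of any of coupler_tall, brass_union, stopper from where it was at the start of the episode above 0.02 m).
It also fails if it takes over 70 s, if anything falls off the work surface, if the arm or the gripper's body presses on something with over 40 N, if the wrist force passes 120 N, or if a joint passes its speed limit or range.

## Working session

There is one attempt and no reset: what is moved stays moved. The work goes in short steps, Python scripts to look and compute and a tool call to move; the robot and the scene stay as the last step left them, time stands still between calls to the robot, and variables do not carry over. Pictures are saved under pics/ and viewed, on a budget of 10 in all, crops included, one or two more only if the job needs it, and the job is handed in when it is done.

Besides the shell and the picture viewer there is one more tool, called as name([rows], argument=value, ...), one row to a line, values as JSON. step_arm: Moves the arm, as the interface text tells. Its arguments: {"type":"object","properties":{"moves":{"type":"array"},"grip_force":{"type":"number"}},"required":["moves"]}

```bash
ls; mkdir -p pics; cat > h.py <<'E'
import numpy as np, cv2
from scipy.spatial.transform import Rotation as R
from station import ctrl, cams, finder
def cam(n):
    im=cams.get_image(n); return im
def att(im):
    a=np.array(im["attitude"],float)
    return R.from_rotvec(a).as_matrix() if a.size==3 else (R.from_quat(a).as_matrix() if a.size==4 else a.reshape(3,3))
def ray(im,px):
    d=np.array([(px[0]-im["cx"])/im["fx"],-(px[1]-im["cy"])/im["fy"],-1.0])
    d=att(im)@d; return np.array(im["position"],float),d/np.linalg.norm(d)
def proj(im,p):
    c=att(im).T@(np.array(p,float)-im["position"]); return np.array([im["cx"]+im["fx"]*c[0]/-c[2], im["cy"]-im["fy"]*c[1]/-c[2]])
def atz(im,px,z):
    o,d=ray(im,px); return o+d*(z-o[2])/d[2]
def tri(obs):
    A=np.zeros((3,3));b=np.zeros(3)
    for im,px in obs:
        o,d=ray(im,px);P=np.eye(3)-np.outer(d,d);A+=P;b+=P@o
    x=np.linalg.solve(A,b)
    return x,[np.round(proj(im,x)-px,1) for im,px in obs]
E
python3 - <<'E'
from h import *
np.set_printoptions(precision=4,suppress=True)
print(ctrl.get_obs()); 
names="scale carriage hook_seat hook_tip pointer index index_edge index_tab valve_body valve_grip valve_eye coupler_tall brass_union stopper".split()
for n in ["scene","top"]:
    im=cams.get_image(n); print({k:v for k,v in im.items() if k!="pixels"}, )
    cv2.imwrite(f"pics/{n}0.png",im["pixels"])
    for k in names:
        print(n,k,[(np.round(d["at"],1).tolist(),round(d["conf"],2)) for d in finder.tip_of(n,k)[:3]])
E
```

```text
pics
{'t': 0.0, 'q': array([ 1.123 ,  0.0534,  1.6143,  0.    ,  1.476 , -0.119 ]), 'dq': array([ 0.0013, -0.0004, -0.0004,  0.0006, -0.0004,  0.0003]), 'effort': array([  0.0009, -39.3687, -37.0175,  -0.0002,   0.0072,   0.    ]), 'tool_pos': array([0.2016, 0.591 , 0.2471]), 'tool_rot': array([-0.9647,  1.3488,  0.9631]), 'contact_force': array([-0.623 , -0.2843, -0.7556]), 'wrist_torque': array([ 0.0111,  0.0451, -0.0813]), 'opening': 0.08522729976564555}
{'fx': 418.4725693888896, 'fy': 418.4725693888896, 'cx': 322.28379486247076, 'cy': 202.1227618226366, 'position': array([ 0.014 , -0.4058,  0.7686]), 'attitude': array([ 0.7264, -0.3999, -0.966 ])}
scene scale [([296.8, 195.6], 0.71), ([414.8, 277.6], 0.67), ([398.9, 309.0], 0.57)]
scene carriage [([292.7, 132.4], 0.54)]
scene hook_seat [([264.6, 171.0], 0.62)]
scene hook_tip [([261.2, 169.5], 0.48)]
scene pointer [([303.3, 137.8], 0.61)]
scene index []
scene index_edge [([303.6, 131.9], 0.75)]
scene index_tab [([306.8, 145.9], 0.54)]
scene valve_body [([388.6, 333.8], 0.63), ([331.5, 328.7], 0.63)]
scene valve_grip [([391.9, 322.
[... 315 characters left out ...]
25498926358, 'position': array([ 0.3599, -0.0805,  1.3477]), 'attitude': array([ 0.1271, -0.1317, -1.5472])}
top scale [([268.9, 203.7], 0.72), ([262.4, 163.4], 0.57)]
top carriage [([258.9, 147.3], 0.43)]
top hook_seat [([267.7, 207.4], 0.71), ([287.7, 171.4], 0.66)]
top hook_tip [([265.9, 212.1], 0.53)]
top pointer [([273.5, 147.1], 0.43)]
top index []
top index_edge [([273.1, 147.0], 0.57)]
top index_tab [([286.9, 172.3], 0.58)]
top valve_body []
top valve_grip [([365.7, 268.3], 0.84)]
top valve_eye [([408.7, 253.0], 0.96), ([367.5, 268.3], 0.93)]
top coupler_tall [([357.7, 188.9], 0.41), ([270.3, 148.5], 0.31)]
top brass_union [([377.5, 171.2], 0.66)]
top stopper [([400.9, 197.7], 0.64)]
```

```bash
python3 - <<'E'
import cv2,numpy as np
s=cv2.imread("pics/scene0.png");t=cv2.imread("pics/top0.png")
a=s[90:370,220:460];b=t[110:310,220:460]
cv2.imwrite("pics/c1.png",np.hstack([cv2.resize(a,None,fx=1.65,fy=1.65,interpolation=3),cv2.resize(cv2.copyMakeBorder(b,0,80,0,0,0),None,fx=1.65,fy=1.65,interpolation=3)]))
E
```

```text
(no output)
```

View pics/c1.png

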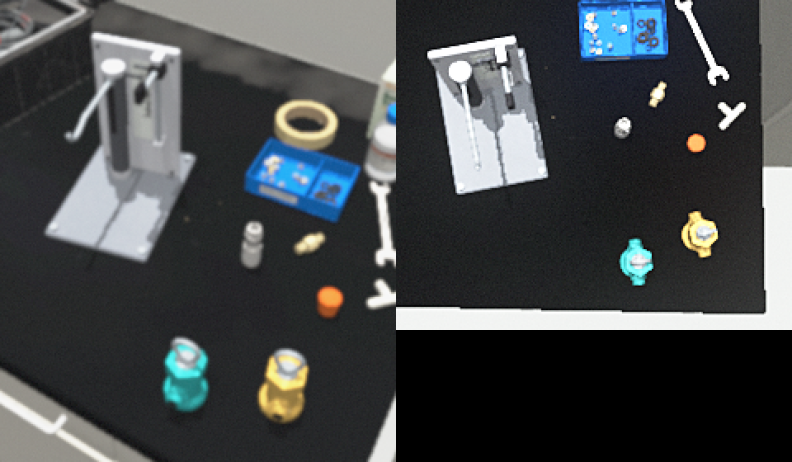

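View pics/scene0.png

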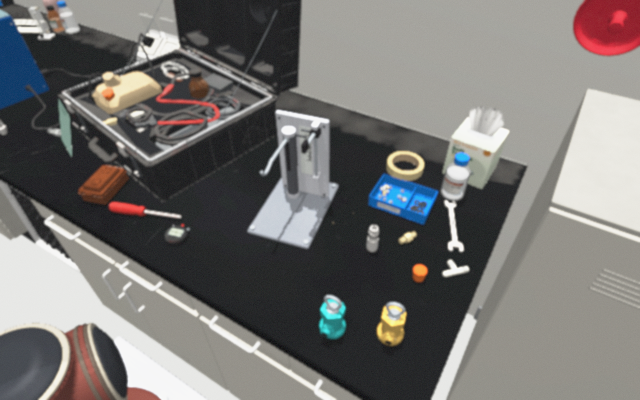

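Candidates for the valve body: brass one at scene (391,322)/top (408,253), turquoise look-alike at scene (332,312)/top (367,268). I choose the brass one, seen clearly in the crop. Next: positions and yaws.

```bash
python3 - <<'E'
from h import *
np.set_printoptions(precision=4,suppress=True)
S=cams.get_image("scene");T=cams.get_image("top")
print("tips",ctrl.tcp_to_tips)
def P(n,a,b): print(n,*tri([(S,a),(T,b)]))
P("eye",(396.6,307.6),(408.7,253.0)); P("turq",(333.2,300.1),(367.5,268.3))
P("hooktip",(261.2,169.5),(265.9,212.1));P("seat",(264.6,171),(267.7,207.4))
P("tab",(306.8,145.9),(286.9,172.3));P("tab2",(306.8,145.9),(287.7,171.4));P("edge",(303.6,131.9),(273.1,147));P("pointer",(303.3,137.8),(273.5,147.1));P("carr",(292.7,132.4),(258.9,147.3))
P("coupler",(374.3,247.6),(357.7,188.9));P("stopper",(415.1,277.9),(400.9,197.7))
# base plate: corners by bright mask, top camera z=0.01
for nm,im,box in(("top",T,(220,110,340,240)),):
    g=im["pixels"]
    # brass mask
    hsv=cv2.cvtColor(g,cv2.COLOR_BGR2HSV)
    m=cv2.inRange(hsv,(15,80,90),(35,255,255)); m[:235]=0;m[275:]=0;m[:,:390]=0;m[:,430:]=0
    ys,xs=np.nonzero(m);pts=np.array([atz(im,(x,y),.032)[:2] for x,y in zip(xs,ys)])
    c=pts-pts.mean(0);w,v=np.linalg.eigh(c.T@c/len(c));print("brass",len(c),pts.mean(0),np.sqrt(w),v[:,1],np.degrees(np.arctan2(v[1,1],v[0,1])))
r=finder.regions_of("top","scale")
for d in r[:2]:
    m=d["region"].astype(np.uint8);c=max(cv2.findContours(m,0,2)[0],key=cv2.contourArea)
    ap=cv2.approxPolyDP(c,4,True)[:,0]; print(d["conf"],m.sum(),ap.tolist(),[atz(T,p,.01)[:2].round(4).tolist() for p in ap])
E
```

```text
tips 0.017
eye [ 0.4276 -0.3036  0.1029] [array([-0.6,  0. ]), array([ 0.3, -0.2])]
turq [ 0.3858 -0.1964  0.0959] [array([-0.1,  0. ]), array([ 0.1, -0. ])]
hooktip [0.5148 0.0581 0.2073] [array([-1.3,  0.2]), array([ 0.9, -0.7])]
seat [0.5266 0.0571 0.1954] [array([-0.3,  0. ]), array([ 0.2, -0.2])]
tab [0.6106 0.0079 0.226 ] [array([-1.8,  0.2]), array([ 1.3, -1. ])]
tab2 [0.6121 0.0072 0.2255] [array([-1.2,  0.2]), array([ 0.9, -0.6])]
edge [0.673  0.0503 0.2105] [array([ 1.1, -0.1]), array([-0.8,  0.6])]
pointer [0.6772 0.0528 0.1908] [array([ 1.7, -0.3]), array([-1.3,  1. ])]
carr [0.6773 0.0866 0.1932] [array([ 0.4, -0.1]), array([-0.3,  0.2])]
coupler [ 0.614  -0.1762 -0.0021] [array([-0.1,  0. ]), array([ 0.1, -0. ])]
stopper [ 0.5883 -0.2962 -0.0043] [array([ 2.4, -0.2]), array([-1.6,  0.9])]
brass 274 [ 0.4333 -0.2971] [0.0147 0.0211] [-0.9742 -0.2259] -166.94466855224945
0.77 4859 [[290, 133], [240, 144], [260, 227], [311, 217], [298, 144]] [[0.7732, 0.0235], [0.7371, 0.1674], [0.4968, 0.0993], [0.528, -0.0436], [0.7406, -0.0008]]
0.4 149 [[288, 147], [282, 151], [290, 176]] [[0.731, 0.028], [0.7187, 0.0449], [0.6453, 0.0195]]
```

```bash
cat >> h.py <<'E'
def des(psi):  # tool down, tool z along valve/scale y at yaw psi (rad)
    x=np.array([0,0,-1.]);z=np.array([-np.sin(psi),np.cos(psi),0]);return np.column_stack([x,np.cross(z,x),z])
def rel(p,psi=None,o=None,flip=False):
    o=o or ctrl.get_obs();C=R.from_rotvec(o["tool_rot"]).as_matrix()
    s=C.T@(np.array(p)-o["tool_pos"])*100
    if psi is None: return s.round(2),None
    D=des(psi+(np.pi if flip else 0));t=R.from_matrix(C.T@D).as_rotvec(degrees=True)
    return s.round(2),t.round(2)
E
python3 - <<'E'
from h import *
o=ctrl.get_obs();print(R.from_rotvec(o["tool_rot"]).as_matrix().round(3))
for p,a in (((.40,.1,.28),None),((.4276,-.3036,.25),np.radians(17))):
    print(rel(p,a,o),rel(p,0 if a is None else a,o,True)[1])
E
```

```text
[[ 0.    -0.946  0.323]
 [ 0.     0.323  0.946]
 [-1.    -0.     0.   ]]
(array([ -3.17, -34.63, -40.12]), None) [161.16   0.    -0.  ]
(array([ -0.17, -50.27, -77.42]), array([-35.84,   0.  ,   0.  ])) [144.16   0.    -0.  ]
```

step_arm([
  [[-3,-34,-38],[-18,0,0],1],
  [[-3,-34,-38],[-18,0,0],1],
  [[-3,-34,-38],[-18,0,0],1],
  [[-3,-34,-38],[-18,0,0],1],
  [[-3,-34,-38],[-18,0,0],1],
  [[-3,-34,-38],[-18,0,0],1],
  [[-3,-34,-38],[-18,0,0],1],
  [[-3,-34,-38],[-18,0,0],1],
  [[-3,-34,-38],[-18,0,0],1],
  [[-3,-34,-38],[-18,0,0],1],
])

```text
t: 2.48
tool_pos: [0.3644, 0.2068, 0.2732]
tool_rot: [-1.199, 1.215, 1.198]
contact_force: [1.0, -0.3, 0.6]
opening: 0.0854
```

```bash
python3 - <<'E'
from h import *
o=ctrl.get_obs();print(o["tool_pos"],o["q"])
print(rel((.42,-.29,.26),np.radians(17),o))
E
```

```text
[0.36440179 0.20677602 0.27319896] [ 3.38115763e-01 -4.89011452e-01  2.03203423e+00 -2.71474885e-05
  1.59727446e+00 -1.21863349e+00]
(array([  1.31,  -6.26, -49.6 ]), array([-1.78e+01,  1.00e-02,  7.00e-02]))
```

step_arm([
  [[1.3,-6.3,-49.6],[-17.8,0,0],1],
  [[1.3,-6.3,-49.6],[-17.8,0,0],1],
  [[1.3,-6.3,-49.6],[-17.8,0,0],1],
  [[1.3,-6.3,-49.6],[-17.8,0,0],1],
  [[1.3,-6.3,-49.6],[-17.8,0,0],1],
  [[1.3,-6.3,-49.6],[-17.8,0,0],1],
  [[1.3,-6.3,-49.6],[-17.8,0,0],1],
  [[1.3,-6.3,-49.6],[-17.8,0,0],1],
  [[1.3,-6.3,-49.6],[-17.8,0,0],1],
  [[1.3,-6.3,-49.6],[-17.8,0,0],1],
])

```text
t: 3.32
tool_pos: [0.4083, -0.185, 0.2632]
tool_rot: [-1.425, 1.053, 1.422]
contact_force: [0.3, 0.5, -0.7]
opening: 0.0851
```

```bash
python3 - <<'E'
from h import *
np.set_printoptions(precision=4,suppress=True)
o=ctrl.get_obs();print(o["t"],o["tool_pos"],o["q"],o["contact_force"])
W=cams.get_image("wrist");cv2.imwrite("pics/w1.png",W["pixels"]);print(W["position"],W["attitude"],W["fx"])
for k in ("valve_body","valve_grip","valve_eye"):
    print(k,[(np.round(d["at"],1).tolist(),round(d["conf"],2)) for d in finder.tip_of("wrist",k)[:3]])
for p in ((.4276,-.3036,.091),(.4276,-.3036,.06)): print(proj(W,p))
E
```

```text
3.3167 [ 0.4083 -0.185   0.2632] [-0.5925 -0.4024  1.9879  0.0013  1.5539 -2.4592] [ 0.3     0.4598 -0.7115]
[ 0.3413 -0.2059  0.3877] [-0.194  -0.261   1.8537] 282.9829246543452
valve_body [([232.5, 165.8], 0.6), ([313.7, 150.0], 0.6)]
valve_grip [([222.8, 169.6], 0.93), ([315.5, 159.3], 0.86), ([208.2, 176.5], 0.48)]
valve_eye [([204.2, 174.7], 0.92), ([316.7, 163.4], 0.9), ([290.4, 294.5], 0.24)]
[207.7334 170.4587]
[217.8376 165.6763]
```

View pics/w1.png

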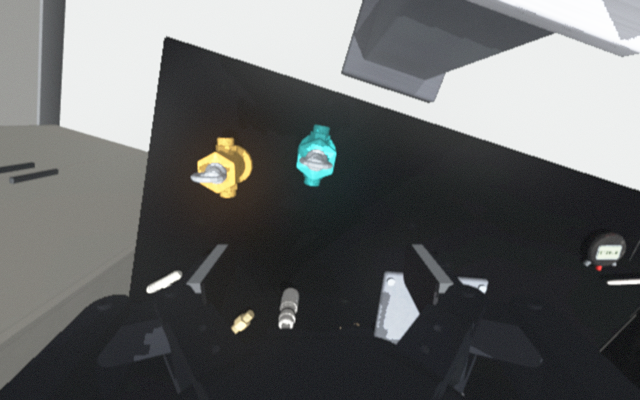

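The wrist image shows the brass valve at (215,170) with ports at about (226,142) and (229,193), turquoise one at (317,155).

```bash
python3 - <<'E'
from h import *
np.set_printoptions(precision=4,suppress=True)
W=cams.get_image("wrist");S=cams.get_image("scene");T=cams.get_image("top")
g=W["pixels"];hsv=cv2.cvtColor(g,cv2.COLOR_BGR2HSV);m=cv2.inRange(hsv,(15,80,60),(35,255,255));m[:120]=0;m[215:]=0;m[:,180:][:,90:]=0;m[:,:180]=0
print(m.sum()//255)
ys,xs=np.nonzero(m)
for lo,hi in((0,4),):
    a=ys.min();b=ys.max();p=[xs[ys<a+3].mean(),a];q=[xs[ys>b-3].mean(),b]
    P=atz(W,p,.036)[:2];Q=atz(W,q,.036)[:2];d=P-Q;print(p,q,P,Q,np.linalg.norm(d),np.degrees(np.arctan2(d[1],d[0])),(P+Q)/2)
print(tri([(W,(204.2,174.7)),(T,(408.7,253.0)),(S,(396.6,307.6))]))
print(tri([(W,(222.8,169.6)),(S,(391.9,322.4))]))
print(atz(W,(204.2,174.7),.091),atz(T,(408.7,253.0),.091),atz(S,(396.6,307.6),.091))
print(rel((.43,-.303,.17),np.radians(13)))
E
```

```text
1908
[np.float64(222.8108108108108), np.int64(136)] [np.float64(225.5), np.int64(199)] [ 0.3957 -0.3101] [ 0.4729 -0.2909] 0.07961944696895026 -165.9890190539673 [ 0.4343 -0.3005]
(array([ 0.4288, -0.3029,  0.1004]), [array([-1.4, -1.2]), array([-0.1, -0.6]), array([-0.8,  0.1])])
(array([ 0.4349, -0.3007,  0.0382]), [array([ 0.6, -0.4]), array([ 0.4, -0.2])])
[ 0.4325 -0.3044  0.091 ] [ 0.4277 -0.3048  0.091 ] [ 0.4356 -0.3026  0.091 ]
(array([  9.29,   1.54, -12.22]), array([4.09, 0.  , 0.1 ]))
```

step_arm([
  [[2,1.7,-4],[1.5,0,0],1],
  [[4,1.7,-8],[3,0,0],1],
  [[6,1.7,-12.2],[3,0,0],1],
  [[9,1.7,-12.2],[3,0,0],1],
  [[9,1.7,-12.2],[3,0,0],1],
  [[9,1.7,-12.2],[3,0,0],1],
  [[9,1.7,-12.2],[3,0,0],1],
  [[9,1.7,-12.2],[3,0,0],1],
  [[9,1.7,-12.2],[3,0,0],1],
  [[9,1.7,-12.2],[3,0,0],1],
])

```text
t: 4.5
tool_pos: [0.4292, -0.3031, 0.175]
tool_rot: [-1.393, 1.081, 1.385]
contact_force: [-0.1, -0.1, 0.1]
opening: 0.0856
```

```bash
python3 - <<'E'
from h import *
np.set_printoptions(precision=4,suppress=True)
o=ctrl.get_obs();print(o["t"],o["tool_pos"],o["q"],o["contact_force"],R.from_rotvec(o["tool_rot"]).as_matrix())
W=cams.get_image("wrist");cv2.imwrite("pics/w2.png",W["pixels"])
for k,z in (("valve_body",0),("valve_grip",.06),("valve_eye",.091)):
    print(k,[(np.round(d["at"],1).tolist(),round(d["conf"],2),atz(W,d["at"],z)[:2]) for d in finder.tip_of("wrist",k)[:3]])
for d in finder.regions_of("wrist","valve_body")[:2]: print(d["conf"],d["region"].sum(),d["at"])
E
```

```text
4.5 [ 0.4292 -0.3031  0.175 ] [-0.7573 -0.1332  1.9182  0.0016  1.3523 -2.5755] [-0.1174 -0.0922  0.0532] [[ 0.0042 -0.9696 -0.2445]
 [-0.0019 -0.2446  0.9696]
 [-1.     -0.0036 -0.0028]]
valve_body [([321.7, 189.1], 0.91, array([ 0.4338, -0.3003])), ([425.2, 168.9], 0.83, array([ 0.3851, -0.1987]))]
valve_grip [([323.5, 203.9], 0.88, array([ 0.4319, -0.2995])), ([449.2, 182.2], 0.78, array([ 0.3861, -0.199 ]))]
valve_eye [([470.3, 190.2], 0.82, array([ 0.3848, -0.1969])), ([319.4, 217.8], 0.56, array([ 0.4345, -0.3025]))]
0.7 4429 [439.9, 174.5]
0.57 2994 [319.4, 198.3]
```

View pics/w2.png

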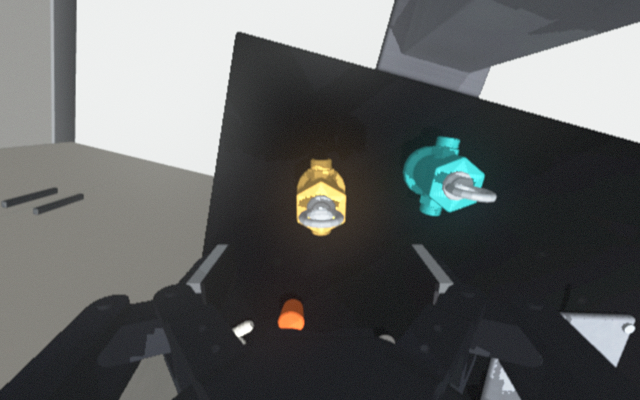

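Valve is at (320,200), ports vertical in the image, so jaw yaw is aligned. Descend.

step_arm([
  [[1,-0.5,0.1],[0,0,0],1],
  [[3,-0.5,0.1],[0,0,0],1],
  [[5.5,-0.5,0.1],[0,0,0],1],
  [[8,-0.5,0.1],[0,0,0],1],
  [[10,-0.5,0.1],[0,0,0],1],
  [[10.9,-0.5,0.1],[0,0,0],1],
  [[10.9,-0.5,0.1],[0,0,0],1],
  [[10.9,-0.5,0.1],[0,0,0],1],
  [[10.9,-0.5,0.1],[0,0,0],1],
  [[10.9,-0.5,0.1],[0,0,0],1],
], grip_force=40)

```text
t: 5.58
tool_pos: [0.4344, -0.3019, 0.0661]
tool_rot: [-1.392, 1.081, 1.384]
contact_force: [0.2, 0.3, -0.1]
opening: 0.0852
```

```bash
python3 - <<'E'
from h import *
np.set_printoptions(precision=4,suppress=True)
o=ctrl.get_obs();print(o["t"],o["tool_pos"],o["opening"])
fs=[o["contact_force"]]
for i in range(4): cams.get_image("wrist"); fs.append(ctrl.get_obs()["contact_force"])
print(np.array(fs))
E
```

```text
5.5833 [ 0.4344 -0.3019  0.0661] 0.08523551306595752
[[ 0.1638  0.2622 -0.0544]
 [ 0.0373  0.0639  0.0231]
 [-0.5672 -0.3827  0.1594]
 [ 0.9456 -0.9568  0.1346]
 [ 0.8261 -0.1566  0.1289]]
```

step_arm([
  [[0,0,0],[0,0,0],0],
  [[0,0,0],[0,0,0],0],
  [[0,0,0],[0,0,0],0],
  [[0,0,0],[0,0,0],0],
  [[0,0,0],[0,0,0],0],
  [[0,0,0],[0,0,0],0],
  [[0,0,0],[0,0,0],0],
  [[0,0,0],[0,0,0],0],
  [[0,0,0],[0,0,0],0],
  [[0,0,0],[0,0,0],0],
], grip_force=40)

```text
t: 6.62
tool_pos: [0.4339, -0.3014, 0.0656]
tool_rot: [-1.391, 1.081, 1.385]
contact_force: [-0.6, 2.5, 5.8]
opening: 0.0411
```

step_arm([
  [[-0.3,0,0],[0,0,0],0],
  [[-1,0,0],[0,0,0],0],
  [[-3,0,0],[0,0,0],0],
  [[-6,0,0],[0,0,0],0],
  [[-9,0,0],[0,0,0],0],
  [[-11,0,0],[0,0,0],0],
  [[-11.5,0,0],[0,0,0],0],
  [[-11.5,0,0],[0,0,0],0],
  [[-11.5,0,0],[0,0,0],0],
  [[-11.5,0,0],[0,0,0],0],
])

```text
t: 7.45
tool_pos: [0.4322, -0.3002, 0.1776]
tool_rot: [-1.386, 1.081, 1.389]
contact_force: [-0.7, -0.2, -5.2]
opening: 0.0413
```

```bash
cat >> h.py <<'E'
def force(n=6):
    f=[]
    for i in range(n): cams.get_image("wrist"); f.append(ctrl.get_obs()["contact_force"])
    return np.mean(f,0).round(3),np.std(f,0).round(3)
E
python3 - <<'E'
from h import *
np.set_printoptions(precision=4,suppress=True)
o=ctrl.get_obs();print(o["t"],o["tool_pos"],o["q"],o["opening"],force())
S=cams.get_image("scene");T=cams.get_image("top")
obs=[]
for k in ("hook_seat","hook_tip","carriage","pointer","index_tab","index_edge"):
    a=finder.tip_of("scene",k)[:1];b=finder.tip_of("top",k)[:1];w=0
    if a and b: x,r=tri([(S,a[0]["at"]),(T,b[0]["at"])]);print(k,x,r,np.round(a[0]["at"],1),np.round(b[0]["at"],1))
y=np.radians(12);u=np.array([np.cos(y),np.sin(y),0])
p=np.array([.5266,.0571,0])-.06*u;p[2]=.18
print(p,rel(p,y,o))
# crops of the hook for view
s=cv2.resize(S["pixels"][110:200,240:340],None,fx=4,fy=4,interpolation=3);t=cv2.resize(T["pixels"][130:220,235:335],None,fx=4,fy=4,interpolation=3)
cv2.imwrite("pics/hook.png",np.hstack([s,t]))
E
```

```text
7.45 [ 0.4322 -0.3002  0.1776] [-0.7493 -0.1297  1.9105  0.0017  1.3625 -2.5664] 0.04131678956196742 (array([-0.274, -0.107, -5.342]), array([0.556, 0.4  , 0.597]))
index_tab [ 0.7468 -0.0757 -0.3012] [array([-43.5, -14.2]), array([39.2, -6. ])] [400.2 281.5] [284.5 173. ]
[0.4679 0.0446 0.18  ] (array([ -0.16, -11.85,  32.58]), array([2.09, 0.14, 0.02]))
```

View pics/hook.png

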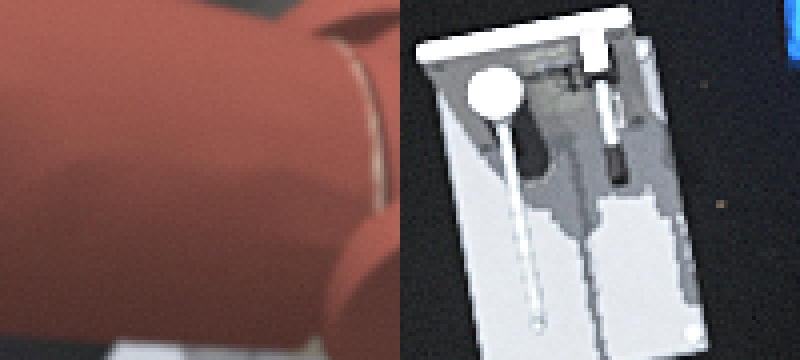

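```bash
python3 - <<'E'
from h import *
np.set_printoptions(precision=4,suppress=True)
S=cams.get_image("scene");T=cams.get_image("top")
tip=atz(T,(269.75,211.5),.2075);root=atz(T,(260.75,161.25),.2035);hou=atz(T,(258.75,153.75),.217)
for a in(root,hou):
    d=a-tip;print(a[:2],np.linalg.norm(d[:2]),np.degrees(np.arctan2(d[1],d[0])))
print("tip",tip, "net tip",atz(T,(265.9,212.1),.2085),"seat",atz(T,(267.7,207.4),.195))
print("scene tip",atz(S,(261.2,169.5),.2085),"seat",atz(S,(264.6,171),.195))
tab=atz(T,(235+(617-400)/4,130+165/4),.24);print("tab",tab)
E
```

```text
[0.6397 0.0783] 0.12808234821978412 12.377678814961785
[0.6551 0.0821] 0.1439510747590896 12.537091460614961
tip [0.5146 0.0508 0.2075] net tip [0.5128 0.0599 0.2085] seat [0.5263 0.0577 0.195 ]
scene tip [0.5156 0.0551 0.2085] seat [0.5274 0.057  0.195 ]
tab [0.6077 0.0044 0.24  ]
```

step_arm([
  [[-1,-0.8,2],[0.2,0,0],0],
  [[-2,-2,5],[0.4,0,0],0],
  [[-2,-3.5,9],[0.8,0,0],0],
  [[-2,-5,13],[1,0,0],0],
  [[-2,-6.6,17],[1.2,0,0],0],
  [[-2,-8.2,21],[1.4,0,0],0],
  [[-2,-9.7,25],[1.7,0,0],0],
  [[-1,-11,28.5],[1.7,0,0],0],
  [[-0.2,-12.2,31.2],[1.7,0,0],0],
  [[-0.2,-12.6,32.3],[1.7,0,0],0],
])

```text
t: 9.38
tool_pos: [0.476, 0.0467, 0.1807]
tool_rot: [-1.369, 1.095, 1.369]
contact_force: [-1.3, -0.3, -6.8]
opening: 0.0412
```

step_arm([
  [[0,0,0],[0,0,0],0],
  [[0,0,0],[0,0,0],0],
  [[0,0,0],[0,0,0],0],
  [[0,0,0],[0,0,0],0],
  [[0,0,0],[0,0,0],0],
  [[0,0,0],[0,0,0],0],
  [[0,0,0],[0,0,0],0],
  [[0,0,0],[0,0,0],0],
  [[0,0,0],[0,0,0],0],
  [[0,0,0],[0,0,0],0],
])

```text
t: 10.22
tool_pos: [0.476, 0.0465, 0.1807]
tool_rot: [-1.369, 1.095, 1.369]
contact_force: [0.0, 0.3, -5.0]
opening: 0.0409
```

```bash
python3 - <<'E'
from h import *
np.set_printoptions(precision=4,suppress=True)
o=ctrl.get_obs();print(o["t"],o["tool_pos"],o["q"],o["opening"],force(8))
print(R.from_rotvec(o["tool_rot"]).as_matrix())
I={n:cams.get_image(n) for n in("scene","top","wrist")}
for k in ("hook_seat","hook_tip","valve_eye","valve_grip","pointer","index_edge","index_tab"):
  for n in I:
    f=finder.tip_of(n,k);print(k,n,[(np.round(d["at"],1).tolist(),round(d["conf"],2)) for d in f[:2]])
s=cv2.resize(I["scene"]["pixels"][110:220,230:340],(480,480),interpolation=3);t=I["wrist"]["pixels"]
for n in I: cv2.imwrite(f"pics/pre_{n}.png",I[n]["pixels"])
cv2.imwrite("pics/pre.png",np.hstack([s,cv2.resize(t[100:300,240:373],(320,480),interpolation=3)]))
E
```

```text
10.2167 [0.476  0.0465 0.1807] [-0.0591 -0.2597  2.0167  0.0015  1.3837 -1.8504] 0.040852286901885755 (array([-0.153, -0.377, -5.123]), array([0.606, 0.452, 0.488]))
[[ 0.001  -0.9759 -0.2184]
 [ 0.0014 -0.2184  0.9758]
 [-1.     -0.0013  0.0011]]
hook_seat scene [([268.4, 170.3], 0.41)]
hook_seat top []
hook_seat wrist [([319.2, 335.6], 0.43)]
hook_tip scene [([262.2, 169.5], 0.52)]
hook_tip top []
hook_tip wrist []
valve_eye scene [([331.3, 300.3], 0.93), ([252.6, 183.4], 0.66)]
valve_eye top [([364.6, 267.6], 0.76)]
valve_eye wrist [([315.6, 297.3], 0.73)]
valve_grip scene [([331.0, 311.8], 0.9), ([253.7, 199.9], 0.75)]
valve_grip top [([366.1, 270.2], 0.82)]
valve_grip wrist [([35.3, 21.0], 0.9), ([320.1, 257.0], 0.57)]
pointer scene [([303.9, 135.3], 0.5)]
pointer top [([287.5, 171.9], 0.64), ([273.7, 145.1], 0.62)]
pointer wrist []
index_edge scene [([304.0, 132.5], 0.62), ([292.6, 134.5], 0.22)]
index_edge top [([268.8, 144.1], 0.74)]
index_edge wrist []
index_tab scene [([307.3, 148.4], 0.65), ([371.7, 246.3], 0.26)]
index_tab top [([288.0, 169.6], 0.69), ([256.0, 148.1], 0.46)]
index_tab wrist []
```

View pics/pre.png

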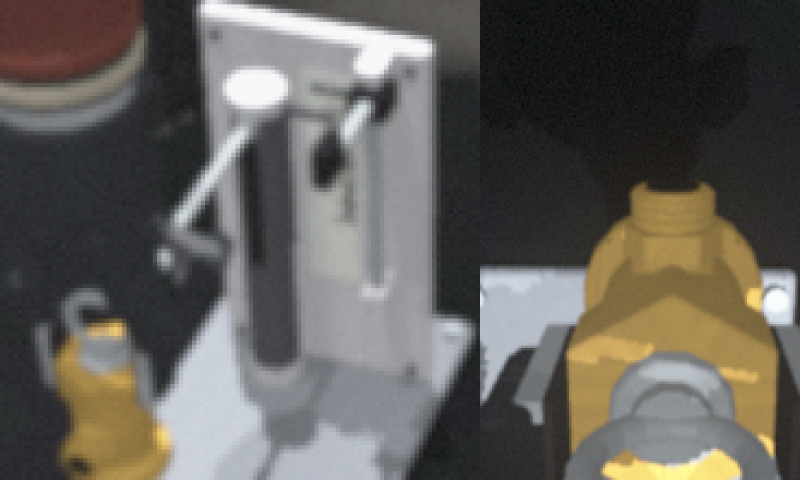

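```bash
python3 - <<'E'
from h import *
np.set_printoptions(precision=2,suppress=True)
S=cams.get_image("scene");W=cams.get_image("wrist")
f=480/110
u=np.array([.9765,.2156,0]);v=np.array([-.2156,.9765,0])
def c(p): q=proj(S,p);return ((q-[230,110])*f).round(0)
eye=ctrl.get_obs()["tool_pos"]+[0,0,.0254]
print("eye",c(eye),"ringtop",c(eye+[0,0,.018]),"bot",c(eye-[0,0,.018]), proj(W,eye))
for ax in (.5255,.529,.5325):
  s=ax*u-.060*v+[0,0,.195]
  print(ax,"seat",c(s),"tip",c(s-.019*u+[0,0,.0135]),"armbend",c(s+.027*u+[0,0,.0085]),"root",c(s+.115*u+[0,0,.0085]),"board-top-left", c(s+.145*u+[0,0,.05]+.04*v))
print(proj(W,s-.019*u+[0,0,.0135]))
E
```

```text
eye [ 99. 317.] ringtop [ 94. 287.] bot [104. 346.] [320.7  297.58]
0.5255 seat [153. 269.] tip [133. 272.] armbend [174. 222.] root [243. 122.] board-top-left [190.  11.]
0.529 seat [156. 265.] tip [136. 268.] armbend [177. 218.] root [246. 118.] board-top-left [192.   7.]
0.5325 seat [159. 260.] tip [140. 263.] armbend [180. 214.] root [249. 115.] board-top-left [195.   4.]
[313.55 377.93]
```

```bash
python3 - <<'E'
from h import *
S=cams.get_image("scene")
im=cv2.resize(S["pixels"][150:205,240:290],None,fx=11,fy=11,interpolation=cv2.INTER_CUBIC)
im=cv2.convertScaleAbs(im,alpha=1.3,beta=20);b=im.copy()
u=np.array([.9765,.2156,0]);v=np.array([-.2156,.9765,0])
s=.529*u-.060*v+[0,0,.195]
prof=[(.06,.005),(.027,.005),(.010,-.0035),(-.006,-.0035),(-.019,.010)]
q=[tuple(int(t) for t in (proj(S,s+a*u+[0,0,z])-[240,150]+.5)*11) for a,z in prof]
for i in range(4): cv2.line(b,q[i],q[i+1],(0,0,255),1)
eye=ctrl.get_obs()["tool_pos"]+[0,0,.0254]
for a in np.linspace(0,6.28,40):
    cv2.circle(b,tuple(int(t) for t in (proj(S,eye+.015*(np.cos(a)*v+np.sin(a)*np.array([0,0,1.])))-[240,150]+.5)*11),2,(0,255,0),-1)
cv2.imwrite("pics/ov.png",cv2.resize(np.hstack([im,b]),None,fx=.72,fy=.72,interpolation=cv2.INTER_AREA))
E
```

```text
(no output)
```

View pics/ov.png

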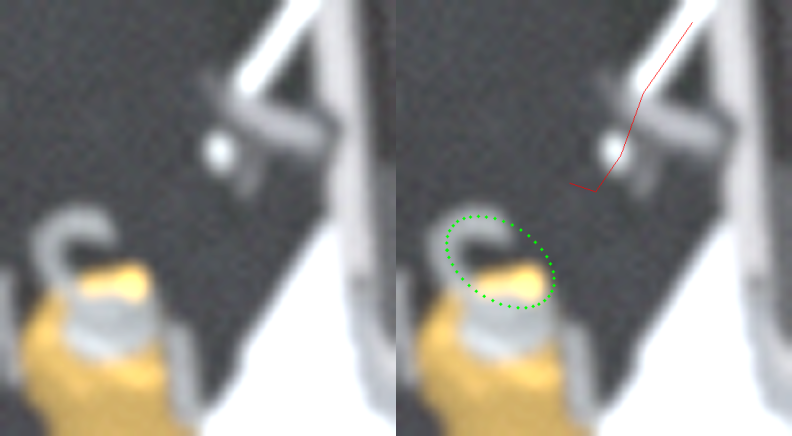

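```bash
python3 - <<'E'
import cv2,numpy as np
f=lambda n:cv2.convertScaleAbs(cv2.resize(cv2.imread(n)[150:205,240:290],None,fx=8,fy=8,interpolation=cv2.INTER_CUBIC),alpha=1.2,beta=20)
cv2.imwrite("pics/cmp.png",np.hstack([f("pics/scene0.png"),f("pics/pre_scene.png")]))
E
```

```text
(no output)
```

View pics/cmp.png

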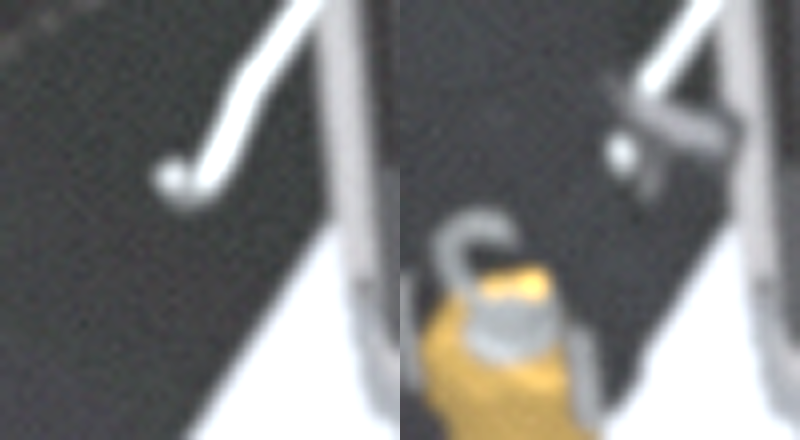

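Earlier odd pixels are the dark gripper body occluding the hook; the clear first picture agrees with my model to ~2 mm. Go over the tip.

step_arm([
  [[0.1,-0.5,-0.1],[0,0,0],0],
  [[0.2,-1.2,-0.1],[0,0,0],0],
  [[0.3,-1.9,-0.1],[0,0,0],0],
  [[0.3,-2.5,-0.1],[0,0,0],0],
  [[0.3,-3,-0.1],[0,0,0],0],
  [[0.3,-3.4,-0.1],[0,0,0],0],
  [[0.5,-3.8,-0.1],[0,0,0],0],
  [[0.8,-4.2,-0.1],[0,0,0],0],
  [[0.8,-4.2,-0.1],[0,0,0],0],
  [[0.8,-4.2,-0.1],[0,0,0],0],
])

```text
t: 12.8
tool_pos: [0.517, 0.0549, 0.1722]
tool_rot: [-1.369, 1.096, 1.371]
contact_force: [-0.0, -0.7, -5.9]
opening: 0.0411
```

```bash
python3 - <<'E'
from h import *
np.set_printoptions(precision=4,suppress=True)
o=ctrl.get_obs();print(o["t"],o["tool_pos"],o["opening"],force(8))
u=np.array([.9765,.2156,0]);v=np.array([-.2156,.9765,0]);s=np.array([.5277,.0566,.195])
e=o["tool_pos"]+[0,0,.0254]-s;print("eye-seat",e@u,e@v,e[2])
E
```

```text
12.8 [0.517  0.0549 0.1722] 0.04108457564828579 (array([ 0.129, -0.295, -5.311]), array([0.591, 0.4  , 0.531]))
eye-seat -0.010849945902239708 0.0006757768091394294 0.002572529374552296
```

step_arm([
  [[0.2,-0.4,0],[0,0,0],0],
  [[0.5,-0.8,0],[0,0,0],0],
  [[0.6,-1.1,0],[0,0,0],0],
  [[0.8,-1.1,0],[0,0,0],0],
  [[1,-1.1,0],[0,0,0],0],
  [[1.2,-1.1,0],[0,0,0],0],
  [[1.3,-1.1,0],[0,0,0],0],
  [[1.3,-1.1,0],[0,0,0],0],
  [[1.3,-1.1,0],[0,0,0],0],
  [[1.3,-1.1,0],[0,0,0],0],
])

```text
t: 14.03
tool_pos: [0.5279, 0.0573, 0.16]
tool_rot: [-1.369, 1.095, 1.369]
contact_force: [0.0, -0.3, -5.3]
opening: 0.0411
```

```bash
python3 - <<'E'
from h import *
np.set_printoptions(precision=4,suppress=True)
o=ctrl.get_obs();print(o["t"],o["tool_pos"],o["opening"],force(6))
u=np.array([.9765,.2156,0]);v=np.array([-.2156,.9765,0]);s=np.array([.5277,.0566,.195])
e=o["tool_pos"]+[0,0,.0254]-s;print("eye-seat",e@u,e@v,e[2])
E
```

```text
14.0333 [0.5279 0.0573 0.16  ] 0.04110099070977471 (array([-0.308,  0.147, -5.06 ]), array([0.529, 0.353, 0.18 ]))
eye-seat 0.0003553506966511932 0.0005971982678729086 -0.009619265986667347
```

step_arm([
  [[0.2,0,0],[0,0,0],0],
  [[0.5,0,0],[0,0,0],0],
  [[0.8,0,0],[0,0,0],0],
  [[1.1,0,0],[0,0,0],0],
  [[1.4,0,0],[0,0,0],0],
  [[1.8,0,0],[0,0,0],0],
  [[2.1,0,0],[0,0,0],0],
  [[2.2,0,0],[0,0,0],0],
  [[2.2,0,0],[0,0,0],0],
  [[2.2,0,0],[0,0,0],0],
])

```text
t: 15.17
tool_pos: [0.5282, 0.0573, 0.1383]
tool_rot: [-1.37, 1.094, 1.369]
contact_force: [1.3, 0.2, -3.7]
opening: 0.0416
```

```bash
python3 - <<'E'
from h import *
np.set_printoptions(precision=4,suppress=True)
o=ctrl.get_obs();print(o["t"],o["tool_pos"],o["opening"],force(10))
E
```

```text
15.1667 [0.5282 0.0573 0.1383] 0.041594321786958884 (array([ 1.274, -0.249, -3.013]), array([0.543, 0.309, 0.326]))
```

step_arm([
  [[0.2,-0.1,0],[0,0,0],0],
  [[0.4,-0.2,0],[0,0,0],0],
  [[0.7,-0.3,0],[0,0,0],0],
  [[1,-0.3,0],[0,0,0],0],
  [[1.3,-0.3,0],[0,0,0],0],
  [[1.6,-0.3,0],[0,0,0],0],
  [[1.8,-0.3,0],[0,0,0],0],
  [[1.8,-0.3,0],[0,0,0],0],
  [[1.8,-0.3,0],[0,0,0],0],
  [[1.8,-0.3,0],[0,0,0],0],
])

```text
t: 16.5
tool_pos: [0.5312, 0.058, 0.1204]
tool_rot: [-1.37, 1.094, 1.368]
contact_force: [-1.0, -0.8, -1.4]
opening: 0.0414
```

```bash
python3 - <<'E'
from h import *
np.set_printoptions(precision=4,suppress=True)
o=ctrl.get_obs();print(o["t"],o["tool_pos"],o["opening"],force(10))
E
```

```text
16.5 [0.5312 0.058  0.1204] 0.04135611356268955 (array([-0.56 , -0.668, -0.79 ]), array([0.38 , 0.338, 0.339]))
```

step_arm([
  [[0.2,0.05,0],[0,0,0],0],
  [[0.4,0.1,0],[0,0,0],0],
  [[0.6,0.1,0],[0,0,0],0],
  [[0.7,0.1,0],[0,0,0],0],
  [[0.7,0.1,0],[0,0,0],0],
  [[0.7,0.1,0],[0,0,0],0],
  [[0.7,0.1,0],[0,0,0],0],
  [[0.7,0.1,0],[0,0,0],0],
  [[0.7,0.1,0],[0,0,0],0],
  [[0.7,0.1,0],[0,0,0],0],
])

```text
t: 17.83
tool_pos: [0.5304, 0.0577, 0.1134]
tool_rot: [-1.37, 1.094, 1.368]
contact_force: [2.4, 0.1, 0.8]
opening: 0.0415
```

```bash
python3 - <<'E'
from h import *
np.set_printoptions(precision=4,suppress=True)
o=ctrl.get_obs();print(o["t"],o["tool_pos"],o["opening"],force(20))
I=cams.get_image("scene");print([(d["at"],d["conf"]) for k in("pointer","index_edge") for d in finder.tip_of("scene",k)[:1]])
E
```

```text
17.8333 [0.5304 0.0577 0.1134] 0.04146452407790361 (array([ 2.961, -0.303,  0.089]), array([0.44 , 0.532, 0.455]))
[([304.6, 130.9], 0.64)]
```

step_arm([
  [[0,-0.08,0],[0,0,0],0],
  [[0,-0.08,0],[0,0,0],0],
  [[0,-0.08,0],[0,0,0],0],
  [[0,-0.08,0],[0,0,0],0],
  [[0,-0.08,0],[0,0,0],0],
  [[0,-0.08,0],[0,0,0],0],
  [[0,-0.08,0],[0,0,0],0],
  [[0,-0.08,0],[0,0,0],0],
  [[0,-0.08,0],[0,0,0],0],
  [[0,-0.08,0],[0,0,0],0],
])

```text
t: 19.82
tool_pos: [0.5306, 0.0579, 0.113]
tool_rot: [-1.369, 1.095, 1.369]
contact_force: [-1.4, -1.6, -0.4]
opening: 0.0413
```

```bash
python3 - <<'E'
from h import *
np.set_printoptions(precision=4,suppress=True)
o=ctrl.get_obs();print(o["t"],o["tool_pos"],o["wrist_torque"],force(15))
E
```

```text
19.8167 [0.5306 0.0579 0.113 ] [-0.2509  0.1834 -0.0154] (array([-1.943, -1.874,  0.048]), array([0.577, 0.636, 0.42 ]))
```

step_arm([
  [[0,0.03,-0.02],[0,0,0],0],
  [[0,0.03,-0.02],[0,0,0],0],
  [[0,0.03,-0.02],[0,0,0],0],
  [[0,0.03,-0.02],[0,0,0],0],
  [[0,0.03,-0.02],[0,0,0],0],
  [[0,0.03,-0.02],[0,0,0],0.55],
  [[0,0.03,-0.02],[0,0,0],0.62],
  [[0,0.03,-0.02],[0,0,0],0.7],
  [[0,0.03,-0.02],[0,0,0],0.8],
  [[0,0.03,-0.02],[0,0,0],0.9],
], grip_force=20)

```text
t: 21.4
tool_pos: [0.5307, 0.0577, 0.1133]
tool_rot: [-1.37, 1.094, 1.368]
contact_force: [0.8, -0.3, -0.0]
opening: 0.0766
```

step_arm([
  [[0,0,0],[0,0,0],1],
  [[0,0,0],[0,0,0],1],
  [[0,0,0],[0,0,0],1],
  [[0,0,0],[0,0,0],1],
  [[0,0,0],[0,0,0],1],
  [[0,0,0],[0,0,0],1],
  [[0,0,0],[0,0,0],1],
  [[0,0,0],[0,0,0],1],
  [[0,0,0],[0,0,0],1],
  [[0,0,0],[0,0,0],1],
])

```text
t: 22.23
tool_pos: [0.5307, 0.0577, 0.1132]
tool_rot: [-1.37, 1.094, 1.368]
contact_force: [0.4, 0.1, -0.0]
opening: 0.0856
```

```bash
python3 - <<'E'
from h import *
np.set_printoptions(precision=4,suppress=True)
o=ctrl.get_obs();print(o["t"],o["tool_pos"],o["opening"],force(5))
S=cams.get_image("scene");W=cams.get_image("wrist")
a=cv2.resize(S["pixels"][110:230,230:340],(440,480),interpolation=3)
cv2.imwrite("pics/rel.png",np.hstack([a,cv2.resize(W["pixels"][150:390,230:410],(360,480),interpolation=3)]))
E
```

```text
22.2333 [0.5307 0.0577 0.1132] 0.08558054462872171 (array([ 0.238,  0.234, -0.07 ]), array([0.312, 0.279, 0.333]))
```

View pics/rel.png

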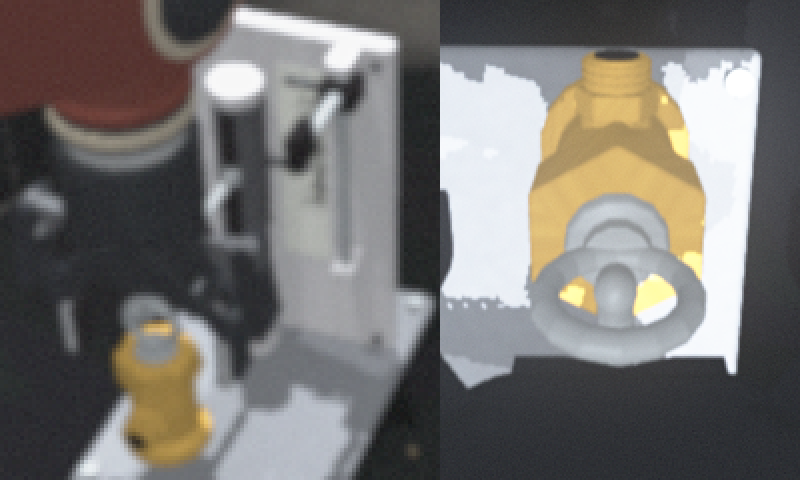

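The valve hangs by its eye on the hook: the tip shows through the ring (wrist crop (615,290)) and the fingers are clear. Raise straight up.

step_arm([
  [[-0.5,0,0],[0,0,0],1],
  [[-1.5,0,0],[0,0,0],1],
  [[-3,0,0],[0,0,0],1],
  [[-5.5,0,0],[0,0,0],1],
  [[-9,0,0],[0,0,0],1],
  [[-13,0,0],[0,0,0],1],
  [[-17,0,0],[0,0,0],1],
  [[-19,0,0],[0,0,0],1],
  [[-20,0,0],[0,0,0],0.6],
  [[-20,0,0],[0,0,0],0.4],
])

```text
t: 23.42
tool_pos: [0.5315, 0.0574, 0.3173]
tool_rot: [-1.374, 1.09, 1.363]
contact_force: [-0.5, 0.3, 0.4]
opening: 0.064
```

```bash
python3 - <<'E'
from h import *
np.set_printoptions(precision=4,suppress=True)
o=ctrl.get_obs();print(o["t"],o["tool_pos"],o["q"],o["opening"])
W=cams.get_image("wrist");T=cams.get_image("top");S=cams.get_image("scene")
for n,I in(("wrist",W),("scene",S),("top",T)):
  cv2.imwrite(f"pics/up_{n}.png",I["pixels"])
  for k in("index_tab","index_edge","pointer","hook_seat","valve_eye"):
    print(n,k,[(np.round(d["at"],1).tolist(),round(d["conf"],2)) for d in finder.tip_of(n,k)[:2]])
for p in((.607,.006,.225),(.53,.057,.14)): print(proj(W,p),proj(S,p))
print(rel((.607,.006,.30),np.radians(12.45),o))
E
```

```text
23.4167 [0.5315 0.0574 0.3173] [-0.0324 -0.2021  1.7405  0.0014  1.5946 -1.8236] 0.06400848009794628
wrist index_tab []
wrist index_edge []
wrist pointer [([286.1, 300.5], 0.75)]
wrist hook_seat []
wrist valve_eye [([320.3, 183.0], 0.58), ([322.3, 247.7], 0.33)]
scene index_tab [([305.7, 148.9], 0.52)]
scene index_edge [([305.6, 131.5], 0.64)]
scene pointer []
scene hook_seat [([268.3, 183.5], 0.67)]
scene valve_eye [([335.1, 302.4], 0.87), ([268.7, 190.8], 0.82)]
top index_tab [([285.0, 172.7], 0.74)]
top index_edge [([270.7, 145.7], 0.58)]
top pointer []
top hook_seat []
top valve_eye [([369.5, 268.8], 0.71), ([272.9, 210.1], 0.61)]
[243.1132 275.8912] [304.8045 147.6573]
[319.9236 181.8669] [267.8333 189.367 ]
(array([ 1.79, -6.23, -6.67]), array([ 0.18, -0.04,  0.5 ]))
```

```bash
python3 - <<'E'
import cv2,numpy as np
s=cv2.imread("pics/up_scene.png");w=cv2.imread("pics/up_wrist.png")
cv2.imwrite("pics/up.png",np.hstack([cv2.resize(s[112:182,270:330],(480,560),interpolation=3),cv2.resize(w[200:400,200:310],(308,560),interpolation=3)]))
E
```

```text
(no output)
```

View pics/up.png

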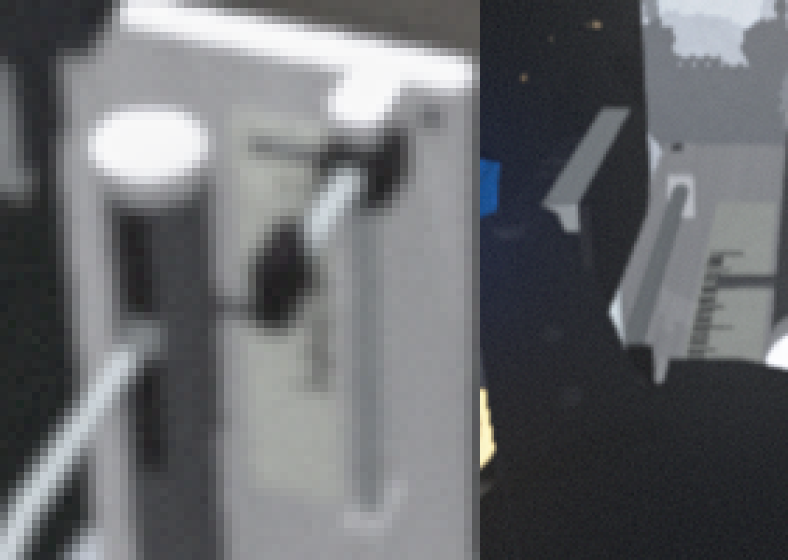

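```bash
python3 - <<'E'
from h import *
np.set_printoptions(precision=4,suppress=True)
S=cams.get_image("scene");T=cams.get_image("top")
for b in((289.25,171.25),(287,172)): print(tri([(S,(305.4,146.4)),(T,b)]))
u=np.array([.9765,.2156,0]);v=np.array([-.2156,.9765,0])
tab=.5925*u-.1235*v
for z in(.22,.225,.23,.235): print(z,proj(S,tab+[0,0,z]),proj(T,tab+[0,0,z]))
# vertical scale at blade near (axial .66, lateral -.11)
for ax in (.65,.66):
  for z in(.157,.2,.214): print(ax,z,proj(S,ax*u-.11*v+[0,0,z]))
E
```

```text
(array([0.6104, 0.0059, 0.2263]), [array([ 0.3, -0. ]), array([-0.2,  0.1])])
(array([0.6105, 0.0093, 0.2244]), [array([-1. ,  0.1]), array([ 0.7, -0.5])])
0.22 [303.9801 149.8002] [288.6657 174.0546]
0.225 [303.8953 147.926 ] [288.5188 173.6102]
0.23 [303.8098 146.0371] [288.3707 173.1619]
0.235 [303.7236 144.1333] [288.2213 172.7098]
0.65 0.157 [308.3127 155.9929]
0.65 0.2 [307.7653 141.0742]
0.65 0.214 [307.5796 136.0116]
0.66 0.157 [309.7903 153.5067]
0.66 0.2 [309.293  138.6146]
0.66 0.214 [309.1243 133.5625]
```

step_arm([
  [[0,-2,-2],[0,0,0],0.38],
  [[0,-4,-4],[0,0,0],0.38],
  [[0,-6,-6],[0,0,0.3],0.38],
  [[0.2,-6.2,-6.6],[0,0,0.5],0.38],
  [[0.5,-6.2,-6.6],[0,0,0.5],0.38],
  [[1,-6.2,-6.6],[0,0,0.5],0.38],
  [[1,-6.2,-6.6],[0,0,0.5],0.38],
  [[1,-6.2,-6.6],[0,0,0.5],0.38],
  [[1,-6.2,-6.6],[0,0,0.5],0.38],
  [[1,-6.2,-6.6],[0,0,0.5],0.38],
])

```text
t: 25.25
tool_pos: [0.6049, 0.0071, 0.3039]
tool_rot: [-1.368, 1.1, 1.374]
contact_force: [-0.1, -0.4, 0.3]
opening: 0.0324
```

```bash
python3 - <<'E'
from h import *
np.set_printoptions(precision=4,suppress=True)
o=ctrl.get_obs();print(o["t"],o["tool_pos"],o["opening"],o["q"])
u=np.array([.9765,.2156,0]);v=np.array([-.2156,.9765,0]);print(o["tool_pos"]@u,o["tool_pos"]@v)
I={n:cams.get_image(n) for n in("wrist","top","scene")}
for n in I:
  print(n,[(np.round(d["at"],1).tolist(),round(d["conf"],2)) for d in finder.tip_of(n,"index_tab")[:2]])
cv2.imwrite("pics/tab.png",np.hstack([cv2.resize(I["scene"]["pixels"][105:175,260:330],(400,400),interpolation=3),cv2.resize(I["wrist"]["pixels"][240:400,240:400],(400,400),interpolation=3)]))
E
```

```text
25.25 [0.6049 0.0071 0.3039] 0.03238333940211673 [-0.1107 -0.018   1.5924 -0.0012  1.5726 -1.9026]
0.5922460684638112 -0.12350970100003467
wrist [([316.3, 221.8], 0.64)]
top [([291.0, 170.6], 0.61)]
scene [([307.4, 147.3], 0.66)]
```

View pics/tab.png

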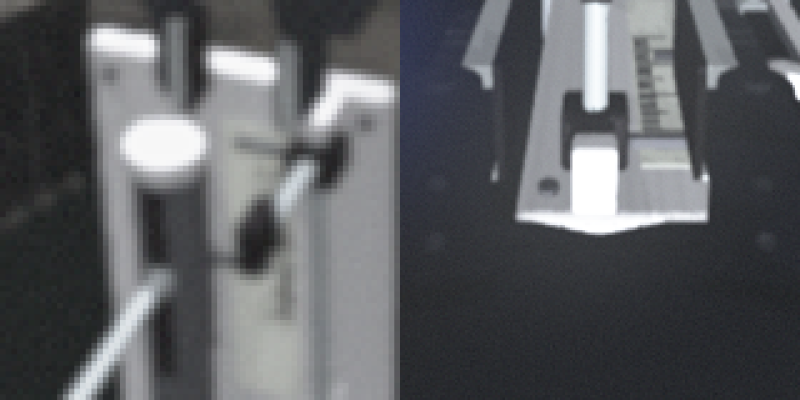

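```bash
python3 - <<'E'
from h import *
np.set_printoptions(precision=4,suppress=True)
W=cams.get_image("wrist");u=np.array([.9765,.2156,0]);v=np.array([-.2156,.9765,0])
p=atz(W,(316.3,221.8),.226);print(p,p@u,p@v)
p=atz(W,(318.8,260),.226);print(p,p@u,p@v)
r=finder.regions_of("wrist","index_tab")
for d in r[:2]: ys,xs=np.nonzero(d["region"]);print(d["conf"],d["at"],xs.min(),xs.max(),ys.min(),ys.max())
E
```

```text
[0.6113 0.0051 0.226 ] 0.5979895421434558 -0.1268032816362026
[0.6422 0.014  0.226 ] 0.6300861548424516 -0.12479291849075307
0.82 [321.0, 267.9] 304 354 204 307
0.69 [191.3, 147.9] 174 210 137 158
```

step_arm([
  [[1,-0.2,0],[0,0,0],0.38],
  [[2.5,-0.2,0],[0,0,0],0.38],
  [[4.5,-0.2,0],[0,0,0],0.38],
  [[6.5,-0.2,0],[0,0,0],0.38],
  [[7.5,-0.2,0],[0,0,0],0.38],
  [[8,-0.2,0],[0,0,0],0.38],
  [[8,-0.2,0],[0,0,0],0.38],
  [[8,-0.2,0],[0,0,0],0.38],
  [[8,-0.2,0],[0,0,0],0.38],
  [[8,-0.2,0],[0,0,0],0.38],
])

```text
t: 26.48
tool_pos: [0.6075, 0.0069, 0.2251]
tool_rot: [-1.368, 1.1, 1.372]
contact_force: [-0.4, -0.6, -0.2]
opening: 0.0325
```

step_arm([
  [[0,0,-0.1],[0,0,0],0.38],
  [[0,0,-0.1],[0,0,0],0.2],
  [[0,0,-0.1],[0,0,0],0],
  [[0,0,-0.1],[0,0,0],0],
  [[0,0,-0.1],[0,0,0],0],
  [[0,0,-0.1],[0,0,0],0],
  [[0,0,-0.1],[0,0,0],0],
  [[0,0,-0.1],[0,0,0],0],
  [[0,0,-0.1],[0,0,0],0],
  [[0,0,-0.1],[0,0,0],0],
], grip_force=20)

```text
t: 27.32
tool_pos: [0.6081, 0.0066, 0.2253]
tool_rot: [-1.368, 1.098, 1.372]
contact_force: [1.5, 5.1, 0.6]
opening: 0.0093
```

```bash
cat > gap.py <<'E'
from h import *
np.set_printoptions(precision=3,suppress=True)
o=ctrl.get_obs();print(o["t"],o["tool_pos"],o["opening"],force(4))
u=np.array([.9765,.2156,0]);v=np.array([-.2156,.9765,0])
S=cams.get_image("scene");W=cams.get_image("wrist")
import sys;cv2.imwrite(f"pics/g{sys.argv[1]}_s.png",S["pixels"]);cv2.imwrite(f"pics/g{sys.argv[1]}_w.png",W["pixels"])
for n in("scene","wrist"):
  for k in("pointer","index_edge","carriage"): print(n,k,[(np.round(d["at"],1).tolist(),round(d["conf"],2)) for d in finder.tip_of(n,k)[:1]])
E
python3 gap.py 0; python3 - <<'E'
import cv2,numpy as np
f=lambda n:cv2.cvtColor(cv2.imread(n),cv2.COLOR_BGR2GRAY)
a=f("pics/scene0.png");b=f("pics/g0_s.png")
for c in(299,300,301,302,303,304): print(c,"s0",a[124:154,c].tolist(),"\n   now",b[124:160,c].tolist())
E
```

```text
27.3167 [0.608 0.007 0.225] 0.009265176608961511 (array([1.987, 5.124, 0.512]), array([0.252, 0.292, 0.25 ]))
scene pointer []
scene index_edge [([303.6, 132.8], 0.65)]
scene carriage [([295.5, 150.5], 0.73)]
wrist pointer []
wrist index_edge []
wrist carriage []
299 s0 [162, 165, 168, 169, 169, 164, 166, 167, 166, 161, 144, 117, 114, 141, 157, 160, 159, 160, 157, 155, 150, 148, 148, 147, 147, 148, 147, 149, 149, 148] 
   now [45, 44, 41, 43, 45, 45, 45, 43, 45, 43, 47, 47, 42, 47, 46, 43, 54, 84, 107, 117, 116, 116, 116, 114, 113, 109, 109, 110, 111, 112, 116, 120, 131, 145, 151, 150]
300 s0 [163, 168, 173, 169, 168, 162, 156, 166, 173, 172, 153, 124, 114, 138, 163, 171, 169, 167, 162, 154, 145, 137, 134, 134, 134, 135, 137, 140, 144, 153] 
   now [49, 45, 45, 43, 48, 41, 43, 44, 48, 48, 46, 47, 48, 45, 44, 40, 48, 61, 80, 83, 81, 79, 83, 82, 79, 80, 84, 86, 85, 87, 89, 102, 125, 150, 154, 157]
301 s0 [162, 168, 175, 173, 163, 144, 137, 152, 171, 170, 158, 131, 120, 138, 165, 175, 171, 165, 156, 139, 118, 101, 94, 95, 99, 104, 104, 110, 125, 146] 
   now [43, 44, 44, 46, 45, 49, 50,
[... 350 characters left out ...]
37, 38, 35, 35, 36, 34, 34, 34, 34, 36, 35, 41, 67, 98, 127, 149, 163, 168, 166]
303 s0 [162, 167, 175, 175, 164, 139, 120, 138, 166, 171, 163, 137, 112, 122, 147, 160, 144, 121, 94, 73, 58, 50, 41, 33, 37, 37, 35, 42, 72, 118] 
   now [40, 46, 45, 53, 60, 72, 74, 77, 85, 97, 112, 130, 141, 126, 97, 70, 52, 41, 38, 38, 40, 41, 40, 40, 37, 39, 35, 41, 49, 83, 121, 151, 161, 164, 170, 168]
304 s0 [160, 166, 174, 178, 166, 147, 127, 135, 158, 167, 159, 136, 110, 111, 130, 132, 112, 85, 66, 60, 53, 46, 37, 39, 34, 35, 37, 41, 69, 115] 
   now [45, 46, 46, 44, 55, 63, 65, 69, 76, 88, 101, 122, 134, 126, 104, 85, 63, 43, 41, 49, 59, 59, 59, 61, 63, 61, 54, 57, 65, 90, 125, 148, 153, 161, 165, 168]
```

```bash
python3 - <<'E'
import cv2,numpy as np
f=lambda n:cv2.cvtColor(cv2.imread(n),cv2.COLOR_BGR2GRAY).astype(float)
a=f("pics/scene0.png");b=f("pics/up_scene.png")
def dip(im,c,lo,hi):
    x=im[lo:hi,c];base=np.interp(np.arange(len(x)),[0,len(x)-1],[x[0],x[-1]]);w=np.clip(base-x,0,None);return round((w*np.arange(lo,hi)).sum()/w.sum(),2),round(w.sum())
for c in range(297,306): print(c,"s0 blade",dip(a,c,127,133),"ptr",dip(a,c,133,139),"| up blade",dip(b,c,127,134),"ptr",dip(b,c,147,154))
for c in(298,300,302): print(b[126:156,c].astype(int).tolist())
E
```

```text
297 s0 blade (np.float64(nan), 0) ptr (np.float64(135.34), 104) | up blade (np.float64(nan), 0) ptr (np.float64(149.99), 104)
298 s0 blade (np.float64(nan), 0) ptr (np.float64(135.35), 112) | up blade (np.float64(128.0), 0) ptr (np.float64(149.88), 118)
299 s0 blade (np.float64(129.24), 5) ptr (np.float64(135.52), 120) | up blade (np.float64(129.37), 6) ptr (np.float64(150.14), 128)
300 s0 blade (np.float64(129.81), 32) ptr (np.float64(135.63), 141) | up blade (np.float64(129.83), 38) ptr (np.float64(150.19), 140)
301 s0 blade (np.float64(129.7), 92) ptr (np.float64(135.75), 123) | up blade (np.float64(129.74), 92) ptr (np.float64(150.24), 150)
302 s0 blade (np.float64(129.72), 116) ptr (np.float64(135.82), 119) | up blade (np.float64(129.9), 152) ptr (np.float64(150.34), 159)
303 s0 blade (np.float64(129.83), 121) ptr (np.float64(135.99), 102) | up blade (np.float64(129.94), 150) ptr (np.float64(150.28), 166)
304 s0 blade (np.float64(129.88), 97) ptr (np.float64(136.12), 78) | up blade (np.float64(130.11), 128) ptr (np.float64(150.38), 157)
305 s0 blade (np.float64(130.13), 69) ptr (np.float64(136.12), 51) | up blade (np.float64(130.33), 108) ptr (np.float64(150.29), 127)
[162, 164, 162, 161, 160, 158, 158, 153, 153, 152, 150, 151, 149, 148, 148, 148, 149, 148, 148, 148, 145, 142, 131, 108, 97, 112, 132, 137, 140, 138]
[172, 172, 168, 162, 160, 164, 171, 173, 170, 167, 164, 161, 162, 163, 165, 161, 162, 153, 145, 137, 135, 133, 128, 111, 92, 104, 132, 150, 157, 156]
[174, 176, 162, 137, 121, 144, 167, 177, 177, 174, 171, 166, 163, 162, 156, 145, 128, 102, 78, 61, 54, 52, 55, 51, 47, 56, 92, 132, 154, 166]<stdin>:5: RuntimeWarning: invalid value encountered in scalar divide
```

step_arm([
  [[0.3,0,0.08],[0,0,0],0],
  [[0.8,0,0.08],[0,0,0],0],
  [[1.4,0,0.08],[0,0,0],0],
  [[2.1,0,0.08],[0,0,0],0],
  [[2.8,0,0.08],[0,0,0],0],
  [[3.5,0,0.08],[0,0,0],0],
  [[4.2,0,0.08],[0,0,0],0],
  [[4.7,0,0.08],[0,0,0],0],
  [[4.9,0,0.08],[0,0,0],0],
  [[4.9,0,0.08],[0,0,0],0],
], grip_force=25)

```text
t: 28.75
tool_pos: [0.6078, 0.0069, 0.1755]
tool_rot: [-1.368, 1.099, 1.372]
contact_force: [3.4, -3.2, -1.2]
opening: 0.0097
```

```bash
python3 gap.py 1; python3 - <<'E'
import cv2
b=cv2.cvtColor(cv2.imread("pics/g1_s.png"),cv2.COLOR_BGR2GRAY)
for c in(296,298,300,302,304): print(b[126:166,c].tolist())
E
```

```text
28.75 [0.608 0.007 0.176] 0.009655989021714486 (array([ 2.322, -3.714, -1.173]), array([0.731, 0.555, 0.54 ]))
scene pointer []
scene index_edge [([307.9, 150.9], 0.42)]
scene carriage [([406.3, 239.7], 0.73)]
wrist pointer []
wrist index_edge []
wrist carriage []
[48, 48, 47, 46, 45, 47, 44, 44, 47, 46, 53, 46, 45, 48, 45, 47, 45, 43, 44, 46, 42, 43, 49, 46, 44, 44, 44, 44, 45, 42, 45, 43, 47, 51, 55, 54, 53, 57, 56, 58]
[47, 45, 44, 48, 43, 45, 46, 45, 43, 42, 46, 46, 40, 47, 39, 43, 42, 45, 41, 47, 43, 45, 45, 42, 48, 43, 48, 43, 43, 44, 44, 45, 49, 61, 78, 93, 92, 92, 94, 92]
[50, 47, 45, 46, 47, 44, 49, 44, 43, 48, 45, 45, 45, 43, 45, 43, 46, 44, 44, 47, 46, 43, 46, 37, 42, 47, 47, 44, 44, 48, 47, 43, 45, 66, 88, 102, 101, 99, 105, 108]
[47, 47, 43, 47, 45, 46, 45, 42, 44, 44, 44, 44, 41, 43, 47, 46, 43, 45, 47, 43, 45, 45, 49, 55, 57, 55, 58, 70, 78, 73, 57, 51, 41, 42, 46, 44, 43, 36, 43, 39]
[50, 47, 47, 46, 45, 44, 48, 45, 45, 43, 47, 46, 48, 42, 46, 43, 46, 44, 42, 42, 44, 55, 73, 92, 95, 84, 90, 115, 135, 133, 114, 91, 65, 42, 40, 43, 43, 49, 48, 44]
```

step_arm([
  [[0,0,0],[0,0,0],0.3],
  [[0,0,0],[0,0,0],0.38],
  [[0,0,0],[0,0,0],0.38],
  [[0,0,0],[0,0,0],0.38],
  [[-1,0,0],[0,0,0],0.38],
  [[-4,0,0],[0,0,0],0.38],
  [[-8,0,0],[0,0,0],0.38],
  [[-12,0,0],[0,0,0],0.38],
  [[-14,0,0],[0,0,0],0.38],
  [[-14,0,0],[0,0,0],0.38],
])

```text
t: 30.18
tool_pos: [0.6106, 0.007, 0.3257]
tool_rot: [-1.377, 1.091, 1.361]
contact_force: [0.4, -0.1, 1.1]
opening: 0.0326
```

```bash
python3 gap.py 2; python3 - <<'E'
import cv2
b=cv2.cvtColor(cv2.imread("pics/g2_s.png"),cv2.COLOR_BGR2GRAY)
for c in range(296,309): print(c,b[138:170,c].tolist())
E
```

```text
30.1833 [0.611 0.007 0.326] 0.03259390024831597 (array([ 0.174, -0.297, -0.686]), array([0.233, 0.375, 0.577]))
scene pointer [([306.0, 147.9], 0.58)]
scene index_edge [([306.6, 149.6], 0.63)]
scene carriage [([291.6, 148.1], 0.61)]
wrist pointer []
wrist index_edge [([344.1, 261.5], 0.86)]
wrist carriage []
296 [114, 109, 108, 106, 106, 105, 103, 102, 97, 90, 81, 72, 67, 70, 76, 81, 81, 75, 76, 75, 72, 72, 71, 70, 70, 69, 69, 76, 81, 84, 82, 80]
297 [140, 139, 137, 136, 136, 134, 134, 134, 128, 122, 110, 91, 80, 90, 107, 111, 111, 110, 109, 106, 103, 102, 104, 101, 102, 97, 95, 100, 109, 112, 112, 112]
298 [153, 151, 150, 149, 149, 149, 149, 147, 146, 142, 127, 108, 93, 109, 132, 139, 140, 139, 137, 136, 136, 136, 138, 134, 135, 133, 128, 131, 139, 138, 139, 139]
299 [165, 162, 161, 157, 158, 155, 152, 154, 152, 151, 142, 120, 102, 113, 140, 149, 149, 152, 151, 149, 149, 149, 149, 151, 148, 147, 146, 146, 147, 148, 149, 153]
300 [170, 171, 171, 171, 171, 167, 162, 161, 157, 156, 149, 135, 108, 114, 141, 154, 158, 156, 154, 156, 155, 156, 154, 154, 152, 152, 148, 148, 147, 150, 150, 
[... 562 characters left out ...]
 130, 157, 170, 170, 169, 157, 141, 119, 96, 73, 57, 48, 38, 31, 37, 33, 35, 48]
305 [171, 173, 177, 174, 166, 163, 170, 169, 147, 119, 120, 138, 138, 114, 121, 150, 163, 166, 162, 143, 116, 85, 66, 55, 49, 46, 39, 36, 30, 32, 34, 47]
306 [166, 163, 170, 171, 164, 160, 165, 167, 150, 122, 114, 134, 139, 122, 123, 144, 160, 160, 155, 134, 97, 65, 51, 50, 44, 42, 35, 34, 35, 45, 59, 79]
307 [152, 152, 159, 161, 157, 152, 153, 159, 148, 122, 109, 132, 145, 135, 132, 147, 157, 150, 147, 135, 108, 75, 60, 49, 45, 42, 37, 41, 49, 72, 98, 123]
308 [130, 129, 135, 139, 143, 139, 136, 139, 137, 116, 103, 123, 139, 139, 134, 141, 145, 144, 150, 158, 145, 111, 86, 71, 66, 69, 67, 72, 89, 113, 139, 158]
```

```bash
python3 - <<'E'
from h import *
print(ctrl.get_obs()["tool_pos"],rel((.6078,.0067,.1755),np.radians(12.45)))
E
```

```text
[0.6079935  0.00703752 0.31593046] (array([14.04, -0.02, -0.03]), array([ 0.18,  0.02, -0.19]))
```

step_arm([
  [[3,0,0],[0,0,0],0.38],
  [[6,0,0],[0,0,0],0.38],
  [[9.5,0,0],[0,0,0],0.38],
  [[12,0,0],[0,0,0],0.38],
  [[13.5,0,0],[0,0,0],0.38],
  [[14,0,0],[0,0,0],0.38],
  [[14,0,0],[0,0,0],0.38],
  [[14,0,0],[0,0,0],0.38],
  [[14,0,0],[0,0,0],0],
  [[14,0,0],[0,0,0],0],
])

```text
t: 31.62
tool_pos: [0.6088, 0.0069, 0.1782]
tool_rot: [-1.37, 1.097, 1.369]
contact_force: [2.8, 3.1, 0.7]
opening: 0.0099
```

step_arm([
  [[0,0,0],[0,0,0],0],
  [[0,0,0],[0,0,0],0],
  [[0,0,0],[0,0,0],0],
  [[0,0,0],[0,0,0],0],
  [[0.1,0,0],[0,0,0],0],
  [[0.2,0,0],[0,0,0],0],
  [[0.3,0,0],[0,0,0],0],
  [[0.4,0,0],[0,0,0],0],
  [[0.4,0,0],[0,0,0],0],
  [[0.4,0,0],[0,0,0],0],
])

```text
t: 32.45
tool_pos: [0.6088, 0.0069, 0.1739]
tool_rot: [-1.37, 1.097, 1.369]
contact_force: [1.0, 0.4, -1.0]
opening: 0.0093
```

step_arm([
  [[0,0,0],[0,0,0],0],
  [[0,0,0],[0,0,0],0.3],
  [[0,0,0],[0,0,0],0.38],
  [[0,0,0],[0,0,0],0.38],
  [[-1,0,0],[0,0,0],0.38],
  [[-4,0,0],[0,0,0],0.38],
  [[-8,0,0],[0,0,0],0.38],
  [[-12,0,0],[0,0,0],0.38],
  [[-14,0,0],[0,0,0],0.38],
  [[-14,0,0],[0,0,0],0.38],
])

```text
t: 33.28
tool_pos: [0.6113, 0.0068, 0.3232]
tool_rot: [-1.379, 1.089, 1.357]
contact_force: [0.3, 0.1, 1.0]
opening: 0.0323
```

```bash
python3 gap.py 3; python3 - <<'E'
import cv2,numpy as np
b=cv2.cvtColor(cv2.imread("pics/g3_s.png"),cv2.COLOR_BGR2GRAY)
for c in (297,298,299,301,302,303,304,305,306,307): print(c,b[142:160,c].tolist())
s=cv2.imread("pics/g3_s.png");w=cv2.imread("pics/g3_w.png")
cv2.imwrite("pics/g3.png",np.hstack([cv2.resize(s[130:170,285:320],(420,480),interpolation=3),cv2.resize(w[190:310,280:375],(380,480),interpolation=3)]))
E
```

```text
33.2833 [0.611 0.007 0.323] 0.032340989146649166 (array([-0.073,  0.355, -0.431]), array([0.189, 0.222, 0.233]))
scene pointer [([305.4, 151.0], 0.5)]
scene index_edge [([306.2, 151.5], 0.77)]
scene carriage [([293.4, 147.9], 0.54)]
wrist pointer [([344.7, 257.0], 0.63)]
wrist index_edge [([347.7, 254.7], 0.69)]
wrist carriage []
297 [138, 135, 138, 134, 130, 122, 108, 89, 80, 93, 107, 114, 112, 110, 107, 106, 104, 105]
298 [149, 149, 148, 146, 146, 142, 131, 108, 94, 109, 132, 138, 138, 139, 137, 136, 134, 135]
299 [158, 156, 154, 152, 153, 150, 141, 124, 102, 114, 137, 149, 150, 151, 149, 149, 147, 148]
301 [175, 175, 171, 169, 167, 158, 142, 124, 107, 114, 140, 161, 162, 163, 163, 164, 164, 163]
302 [177, 177, 178, 174, 168, 152, 126, 108, 99, 106, 135, 160, 166, 167, 165, 166, 167, 168]
303 [175, 177, 178, 176, 171, 153, 121, 96, 95, 105, 133, 160, 169, 171, 169, 168, 167, 162]
304 [173, 171, 175, 178, 174, 158, 126, 96, 90, 101, 129, 158, 170, 171, 169, 165, 161, 152]
305 [165, 162, 170, 176, 176, 160, 134, 102, 89, 94, 120, 150, 164, 166, 166, 164, 153, 132]
306 [162, 158, 165, 172, 173, 161, 134, 103, 88, 96, 119, 148, 164, 163, 159, 160, 149, 121]
307 [158, 153, 152, 160, 162, 149, 127, 102, 95, 106, 130, 153, 161, 156, 152, 156, 152, 127]
```

View pics/g3.png

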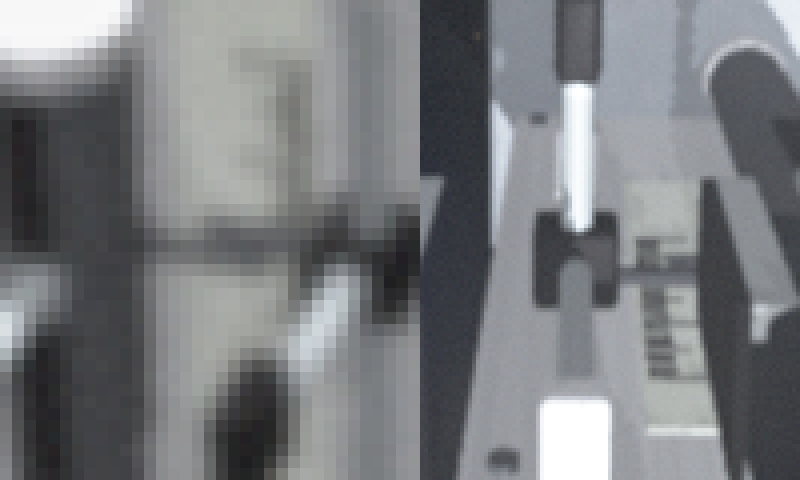

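Blade and pointer nearly merge at scene (303,150); the pointer itself has not moved (profile columns 297–299 unchanged), so a small gap of ~1–2 mm remains. One more 1.3 mm step, using pointer displacement as a touch check.

```bash
python3 - <<'E'
from h import *
print(ctrl.get_obs()["tool_pos"],rel((.6084,.0068,.1740),np.radians(12.45)))
E
```

```text
[0.60859705 0.00700775 0.31328136] (array([ 1.393e+01,  2.000e-02, -1.000e-02]), array([ 0.17, -0.02, -0.03]))
```

step_arm([
  [[3,0,0],[0,0,0],0.38],
  [[6,0,0],[0,0,0],0.38],
  [[9.5,0,0],[0,0,0],0.38],
  [[12,0,0],[0,0,0],0.38],
  [[13.4,0,0],[0,0,0],0.38],
  [[13.9,0,0],[0,0,0],0.38],
  [[13.9,0,0],[0,0,0],0.38],
  [[13.9,0,0],[0,0,0],0.38],
  [[13.9,0,0],[0,0,0],0.38],
  [[13.9,0,0],[0,0,0],0.38],
])

```text
t: 34.72
tool_pos: [0.6099, 0.0068, 0.1768]
tool_rot: [-1.372, 1.095, 1.366]
contact_force: [-0.2, -0.3, -0.2]
opening: 0.0327
```

step_arm([
  [[0,0,0],[0,0,0],0],
  [[0,0,0],[0,0,0],0],
  [[0,0,0],[0,0,0],0],
  [[0,0,0],[0,0,0],0],
  [[0,0,0],[0,0,0],0],
  [[0.05,0,0],[0,0,0],0],
  [[0.1,0,0],[0,0,0],0],
  [[0.13,0,0],[0,0,0],0],
  [[0.13,0,0],[0,0,0],0],
  [[0.13,0,0],[0,0,0],0],
])

```text
t: 35.55
tool_pos: [0.6107, 0.0073, 0.1759]
tool_rot: [-1.373, 1.093, 1.365]
contact_force: [4.7, 3.3, -0.2]
opening: 0.0093
```

step_arm([
  [[0,0,0],[0,0,0],0],
  [[0,0,0],[0,0,0],0.3],
  [[0,0,0],[0,0,0],0.38],
  [[0,0,0],[0,0,0],0.38],
  [[-1,0,0],[0,0,0],0.38],
  [[-4,0,0],[0,0,0],0.38],
  [[-8,0,0],[0,0,0],0.38],
  [[-12,0,0],[0,0,0],0.38],
  [[-14,0,0],[0,0,0],0.38],
  [[-14,0,0],[0,0,0],0.38],
])

```text
t: 36.38
tool_pos: [0.6122, 0.0068, 0.3248]
tool_rot: [-1.381, 1.086, 1.354]
contact_force: [-0.8, -0.4, 1.1]
opening: 0.0325
```

```bash
python3 gap.py 4; python3 - <<'E'
import cv2,numpy as np
f=lambda n:cv2.cvtColor(cv2.imread(n),cv2.COLOR_BGR2GRAY).astype(float)
def dip(x,lo):
    base=np.interp(np.arange(len(x)),[0,len(x)-1],[x[0],x[-1]]);w=np.clip(base-x,0,None);return (w*np.arange(lo,lo+len(x))).sum()/w.sum(),w.sum()
for n in "up_scene g2_s g3_s g4_s".split():
    b=f(f"pics/{n}.png")
    print(n,"ptr",[np.round(dip(b[147:154,c],147),2).tolist() for c in(297,298,299)],"both",[np.round(dip(b[144:156,c],144),2).tolist() for c in(302,303,304,305)])
b=f("pics/g4_s.png")
for c in (298,302,303,304,305): print(c,b[142:160,c].astype(int).tolist())
E
```

```text
36.3833 [0.612 0.007 0.325] 0.03249727281582354 (array([-0.154,  0.15 , -0.274]), array([0.292, 0.108, 0.65 ]))
scene pointer [([305.3, 151.8], 0.44)]
scene index_edge [([303.6, 151.9], 0.47)]
scene carriage [([291.9, 147.4], 0.62)]
wrist pointer []
wrist index_edge [([345.1, 252.8], 0.74)]
wrist carriage []
up_scene ptr [[149.99, 104.0], [149.88, 117.5], [150.14, 128.5]] both [[149.22, 466.0], [149.53, 480.0], [149.57, 476.0], [149.46, 426.0]]
g2_s ptr [[149.89, 104.5], [149.88, 133.5], [150.06, 133.0]] both [[149.17, 300.0], [148.99, 330.55], [149.15, 324.0], [149.47, 301.0]]
g3_s ptr [[149.86, 113.0], [149.92, 126.0], [150.13, 129.5]] both [[149.68, 331.0], [149.75, 366.0], [149.95, 353.36], [150.2, 328.09]]
g4_s ptr [[149.83, 105.0], [149.95, 128.5], [150.04, 137.0]] both [[150.13, 273.0], [150.23, 297.55], [150.33, 293.36], [150.59, 265.82]]
298 [148, 147, 148, 147, 146, 140, 129, 107, 93, 110, 130, 139, 141, 138, 137, 135, 134, 135]
302 [177, 177, 178, 177, 173, 168, 151, 121, 96, 104, 135, 159, 169, 167, 167, 167, 166, 167]
303 [177, 177, 176, 179, 173, 169, 151, 116, 91, 96, 131, 162, 168, 170, 169, 168, 167, 166]
304 [171, 173, 176, 178, 178, 171, 153, 121, 92, 95, 128, 160, 171, 171, 170, 169, 168, 161]
305 [164, 163, 171, 176, 175, 173, 158, 128, 98, 90, 119, 153, 168, 167, 167, 166, 162, 151]
```

```bash
python3 - <<'E'
from h import *
print(ctrl.get_obs()["tool_pos"],rel((.6084,.0068,.1750),np.radians(12.45)))
E
```

```text
[0.60971715 0.00725205 0.31525452] (array([14.02,  0.21, -0.  ]), array([ 0.16, -0.05,  0.29]))
```

step_arm([
  [[4,0.1,0],[0,0,0],0.38],
  [[8,0.2,0],[0,0,0],0.38],
  [[11.5,0.2,0],[0,0,0.3],0.38],
  [[13.5,0.2,0],[0,0,0.3],0.38],
  [[14,0.2,0],[0,0,0.3],0.38],
  [[14,0.2,0],[0,0,0.3],0.38],
  [[14,0.2,0],[0,0,0.3],0.38],
  [[14,0.2,0],[0,0,0.3],0.38],
  [[14,0.2,0],[0,0,0.3],0.38],
  [[14,0.2,0],[0,0,0.3],0.38],
])

```text
t: 37.82
tool_pos: [0.6096, 0.0067, 0.1775]
tool_rot: [-1.372, 1.096, 1.366]
contact_force: [-0.0, -0.3, 0.7]
opening: 0.0324
```

step_arm([
  [[0,0,0],[0,0,0],0.38],
  [[0,0,0],[0,0,0],0],
  [[0,0,0],[0,0,0],0],
  [[0,0,0],[0,0,0],0],
  [[0,0,0],[0,0,0],0],
  [[0,0,0],[0,0,0],0],
  [[0.05,0,0],[0,0,0],0],
  [[0.1,0,0],[0,0,0],0],
  [[0.1,0,0],[0,0,0],0],
  [[0.1,0,0],[0,0,0],0],
])

```text
t: 38.65
tool_pos: [0.6099, 0.0071, 0.1765]
tool_rot: [-1.372, 1.095, 1.366]
contact_force: [3.6, 3.1, -0.6]
opening: 0.0094
```

step_arm([
  [[0,0,0],[0,0,0],0],
  [[0,0,0],[0,0,0],0.3],
  [[0,0,0],[0,0,0],0.38],
  [[0,0,0],[0,0,0],0.38],
  [[-1,0,0],[0,0,0],0.38],
  [[-4,0,0],[0,0,0],0.38],
  [[-8,0,0],[0,0,0],0.38],
  [[-12,0,0],[0,0,0],0.38],
  [[-14,0,0],[0,0,0],0.38],
  [[-14,0,0],[0,0,0],0.38],
])

```text
t: 39.48
tool_pos: [0.6116, 0.0067, 0.3256]
tool_rot: [-1.381, 1.088, 1.355]
contact_force: [0.6, 1.0, 0.8]
opening: 0.0328
```

```bash
python3 gap.py 5; cat > cmp.py <<'E'
import cv2,numpy as np,sys
f=lambda n:cv2.cvtColor(cv2.imread(n),cv2.COLOR_BGR2GRAY).astype(float)
def dip(x,lo):
    base=np.interp(np.arange(len(x)),[0,len(x)-1],[x[0],x[-1]]);w=np.clip(base-x,0,None);return (w*np.arange(lo,lo+len(x))).sum()/w.sum(),w.sum()
def tm(a,b,box): # vertical shift of the tab patch
    r0,r1,c0,c1=box;s=cv2.phaseCorrelate(a[r0:r1,c0:c1],b[r0:r1,c0:c1],cv2.createHanningWindow((c1-c0,r1-r0),cv2.CV_64F));return np.round(s[0],2)
for n in sys.argv[1:]:
    b=f(f"pics/{n}.png")
    print(n,"ptr",[np.round(dip(b[147:154,c],147),2).tolist() for c in(297,298,299)],"both",[np.round(dip(b[144:156,c],144),2).tolist() for c in(302,303,304,305)])
    print("  tab shift vs g3",tm(f("pics/g3_s.png"),b,(152,182,295,315)),"arm",tm(f("pics/g3_s.png"),b,(145,195,260,296)))
E
python3 cmp.py g3_s g4_s g5_s; python3 -c "
import cv2
b=cv2.cvtColor(cv2.imread('pics/g5_s.png'),cv2.COLOR_BGR2GRAY)
for c in (298,303,304,305): print(c,b[142:160,c].tolist())"
```

```text
39.4833 [0.612 0.007 0.326] 0.03276208886189215 (array([-0.166,  0.398, -0.84 ]), array([0.466, 0.444, 0.447]))
scene pointer []
scene index_edge [([306.6, 151.2], 0.56)]
scene carriage [([295.5, 147.7], 0.49)]
wrist pointer []
wrist index_edge [([345.4, 250.1], 0.91)]
wrist carriage [([205.5, 141.4], 0.64)]
g3_s ptr [[149.86, 113.0], [149.92, 126.0], [150.13, 129.5]] both [[149.68, 331.0], [149.75, 366.0], [149.95, 353.36], [150.2, 328.09]]
  tab shift vs g3 [0. 0.] arm [0. 0.]
g4_s ptr [[149.83, 105.0], [149.95, 128.5], [150.04, 137.0]] both [[150.13, 273.0], [150.23, 297.55], [150.33, 293.36], [150.59, 265.82]]
  tab shift vs g3 [0.13 0.17] arm [-0.03 -0.01]
g5_s ptr [[150.29, 94.0], [150.34, 106.5], [150.43, 130.5]] both [[150.51, 263.0], [150.83, 279.36], [151.06, 282.09], [151.2, 274.45]]
  tab shift vs g3 [0.55 0.73] arm [ 0.1  -0.12]
298 [148, 152, 148, 146, 146, 140, 137, 120, 98, 103, 123, 135, 138, 138, 138, 135, 137, 135]
303 [178, 178, 177, 178, 178, 175, 164, 141, 104, 89, 113, 148, 165, 169, 170, 170, 168, 167]
304 [173, 170, 174, 177, 177, 176, 170, 147, 108, 87, 107, 142, 166, 172, 172, 168, 167, 167]
305 [167, 162, 172, 175, 177, 178, 171, 151, 116, 89, 102, 138, 167, 173, 170, 167, 165, 158]
```

The pointer is now pressed down by ~0.4 px (≈1.1 mm, ≈0.14 N): within the limit, but touching. I back off by about 2 mm (closing itself drags the tab ~1 mm down).

step_arm([
  [[4,0.1,0],[0,0,0],0.38],
  [[8,0.2,0],[0,0,0],0.38],
  [[11.5,0.2,0],[0,0,0.3],0.38],
  [[13.5,0.2,0],[0,0,0.3],0.38],
  [[14,0.2,0],[0,0,0.3],0.38],
  [[14,0.2,0],[0,0,0.3],0.38],
  [[14,0.2,0],[0,0,0.3],0.38],
  [[14,0.2,0],[0,0,0.3],0.38],
  [[14,0.2,0],[0,0,0.3],0.38],
  [[14,0.2,0],[0,0,0.3],0.38],
])

```text
t: 40.92
tool_pos: [0.6088, 0.0065, 0.1782]
tool_rot: [-1.372, 1.097, 1.367]
contact_force: [0.1, -0.3, 1.0]
opening: 0.0323
```

step_arm([
  [[0,0,0],[0,0,0],0.38],
  [[0,0,0],[0,0,0],0],
  [[0,0,0],[0,0,0],0],
  [[0,0,0],[0,0,0],0],
  [[0,0,0],[0,0,0],0],
  [[-0.1,0,0],[0,0,0],0],
  [[-0.2,0,0],[0,0,0],0],
  [[-0.27,0,0],[0,0,0],0],
  [[-0.27,0,0],[0,0,0],0],
  [[-0.27,0,0],[0,0,0],0],
])

```text
t: 41.75
tool_pos: [0.6091, 0.0069, 0.1811]
tool_rot: [-1.372, 1.096, 1.367]
contact_force: [2.9, 3.3, -2.0]
opening: 0.0093
```

step_arm([
  [[0,0,0],[0,0,0],0],
  [[0,0,0],[0,0,0],0.3],
  [[0,0,0],[0,0,0],0.38],
  [[0,0,0],[0,0,0],0.38],
  [[-1,0,0],[0,0,0],0.38],
  [[-4,0,0],[0,0,0],0.38],
  [[-8,0,0],[0,0,0],0.38],
  [[-12,0,0],[0,0,0],0.38],
  [[-14,0,0],[0,0,0],0.38],
  [[-14,0,0],[0,0,0],0.38],
])

```text
t: 42.58
tool_pos: [0.611, 0.0066, 0.3302]
tool_rot: [-1.38, 1.089, 1.356]
contact_force: [-0.4, -0.9, -0.4]
opening: 0.0327
```

```bash
python3 gap.py 6; python3 cmp.py g4_s g5_s g6_s; python3 -c "
import cv2
b=cv2.cvtColor(cv2.imread('pics/g6_s.png'),cv2.COLOR_BGR2GRAY)
for c in (298,303,304,305): print(c,b[142:160,c].tolist())"
```

```text
42.5833 [0.611 0.007 0.33 ] 0.03267186336313959 (array([-0.073,  0.006,  0.07 ]), array([0.482, 0.797, 0.234]))
scene pointer [([305.4, 151.0], 0.68)]
scene index_edge [([306.9, 151.6], 0.53)]
scene carriage [([294.6, 147.1], 0.51)]
wrist pointer []
wrist index_edge [([346.6, 252.7], 0.88)]
wrist carriage []
g4_s ptr [[149.83, 105.0], [149.95, 128.5], [150.04, 137.0]] both [[150.13, 273.0], [150.23, 297.55], [150.33, 293.36], [150.59, 265.82]]
  tab shift vs g3 [0.13 0.17] arm [-0.03 -0.01]
g5_s ptr [[150.29, 94.0], [150.34, 106.5], [150.43, 130.5]] both [[150.51, 263.0], [150.83, 279.36], [151.06, 282.09], [151.2, 274.45]]
  tab shift vs g3 [0.55 0.73] arm [ 0.1  -0.12]
g6_s ptr [[149.9, 104.5], [149.97, 116.5], [150.12, 132.5]] both [[150.01, 277.0], [150.23, 288.0], [150.44, 298.55], [150.58, 267.64]]
  tab shift vs g3 [ 0.2  -0.12] arm [0.1  0.03]
298 [151, 148, 149, 146, 145, 141, 132, 111, 96, 111, 131, 138, 137, 140, 135, 137, 137, 137]
303 [176, 177, 177, 179, 174, 170, 152, 118, 89, 99, 131, 159, 170, 168, 170, 168, 168, 168]
304 [171, 173, 175, 176, 177, 174, 154, 121, 90, 96, 129, 158, 170, 173, 171, 168, 164, 162]
305 [164, 162, 170, 176, 178, 171, 158, 127, 95, 89, 120, 153, 167, 167, 167, 166, 164, 152]
```

```bash
python3 - <<'E'
from h import *
S=cams.get_image("scene");print([(np.round(d["at"],1).tolist(),round(d["conf"],2)) for d in finder.tip_of("scene","valve_eye")[:2]],ctrl.get_obs()["t"])
print(ctrl.finish_job())
E
```

```text
[([334.2, 300.1], 0.82), ([269.3, 187.4], 0.81)] 43.2833
the job is handed in; nothing more can be done
None
```

The brass valve body hangs by its eye on the scale hook, and the index stands just above the resting pointer. I handed the job in at about t = 43 s; no verdict is reported.

**Weighing:** I gripped the valve by its bonnet, put the eye over the hook tip and eased it down. I let go once the force sensor showed about 0 N vertically on the gripper. The part weighs about 5.3 N, roughly 0.54 kg, and the pointer sank about 42 mm, close to the 43 mm the spring rate predicts.

**Index:** I slid it down in four steps. The last downward step touched the pointer and pushed it about 1.1 mm (roughly 0.14 N, worked out from the spring rate). I then raised the index by about 2 mm. In the last image the pointer is back at its unpressed level to within about 0.1 px, and I estimate a gap of about 1 mm.

**Limits of the checks:**
- The gap is only an image estimate, good to roughly ±0.7 mm. My earlier estimates of it, from the image and from the tab height, disagreed by about 2 mm.
- The network's eye position moved by about 3 px between pictures, which I took as detector noise.
- I did not measure the coupler, union and stopper at the end; nothing was moved near them.
- I viewed 12 pictures, two over the budget.

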